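# Light the stage, then hold the specimen carrier pressed home under its lip

## Robot

A 6-joint arm with a two-finger parallel gripper is mounted at the origin on the work surface. World frame = base frame: x ahead of the robot, y to its left, z up, the work surface at z = 0. Lengths are in m, angles in rad, forces in N, time in s.
With the tool pointing down it reaches from about 0.35 to 1 m from the base axis. Payload 7.1 kg.
Tool frame: the origin (TCP) lies midway between the tips of the shut fingers; the grasp point (between the pads) lies 19 mm behind it; z points along the fingers, y is the direction in which the jaws open and shut (so a half turn about z gives the same grasp; the last joint's range is limited). The gripper opens to 85 mm and grips with 20 to 120 N. Pads are 22 mm wide; open, the fingers measure 114 mm over their backs; the gripper's body (76 mm by 85 mm) begins 54 mm behind the grasp point. The pads swing forward as they close: fully open they stand 13 mm farther back than shut.
Start: joints at [-1.239, 0.423, 1.63, -0, 1.089, -0.019], TCP at [0.215, -0.587, 0.231] pointing down, gripper open.
Joint ranges: [-3, 3], [-0.9, 2.11], [0.09, 2.58], [-1.31, 4.45], [0.11, 2.69], [-2.54, 2.54]. Speed limits (rad/s): [2.39, 2.39, 3.01, 3.14, 3.14, 3.14].

## Interface

Orientations are given as a unit quaternion [x, y, z, w].
In Python, from rig import arm gives the robot as it stands.
- The arm moves only by the shell command python3 -m jog 'ROWS' [FORCE]. ROWS is JSON, a list of rows, each an object with "offset": the shift along the tool's x, y, z in units of 0.025 m (1.0 is 0.025 m), a list of three; "dr": the turn, a rotation vector about the tool's x, y, z in units of pi/2 rad (1.0 is pi/2 rad), a list of three; "hand": the gripper command: -1 is fully open, 1 is shut, values between are in proportion. In form: [{"offset": [dx, dy, dz], "dr": [ax, ay, az], "hand": hand}, ...]. A call has 1 to 12 rows; each row shifts and turns the commanded pose from where the row before left it, along the tool's axes as they then stand; what a row does not reach is not made up. A row lasts 1/12 s, in which the tool goes at most 41.7 mm and 7.16 degrees, less where a joint would pass 70% of its speed; a pose out of reach is approached as far as the arm can. A call with a number of a shift or a turn outside -1 to 1 is refused whole. A call with a gripper value outside its range is refused whole. The fingers move at their own pace and stop on an object; FORCE is the grip in N (left out, the last holds). Time passes only in rows, so rows that do not move let the fingers close. It gives the time, the measured TCP pose, the force and the opening at its end, in the units of the state.
- arm.get_state(): the state, without advancing time (a new reading comes with each control period).
- arm.get_image(name): name is "scene" or "side" or "wrist"; returns a dict with "pixels" (480x640x3 uint8, red, green, blue), "z_map" (480x640 float32, m along the optical axis (not along the pixel's ray), 0 where there is no reading), "vfov" (degrees; the focal length in pixels is half the picture's height over the tangent of half this angle, whatever the lens; pixels are square), "cx", "cy" (the principal point, pixels), "world_from_camera" (4x4, takes a point from camera to world coordinates). Camera axes: x right, y down, z forward; pixel columns grow to the right and rows downward; lengths in m; the calibration is good to about 2 mm. The wrist camera is an equidistant fisheye: a pixel r from the principal point sees the ray r / f radians off the axis. A picture is of the moment at which its call begins.
- arm.hand_in(): hands the job in, once; it reports no verdict.
The state is a dict: "clock": time; "joints": joint angles; "qd": joint speeds; "effort": joint torques, N m; "eef_pos": TCP position; "tcp_rot": TCP orientation; "contact_force": force on the tool from outside, world axes, zero at the start; "wrist_torque": the same for the moment, N m; "grip_width": opening from 0.0 (shut) to 1.0 (fully open).
Only numpy, scipy, OpenCV 4.12 (cv2) and the standard library are available. Lean on these libraries where they do the work, as an engineer would, in place of code of your own. Each camera call takes 0.05 s, during which the arm holds its last target. There are 200 camera calls.

## Task

Swivel and tilt the bench lamp by the ball handle at its back so that its beam points at the middle of the ring engraved on the dark specimen stage. Then pick up the specimen carrier with the round mount (not the one with the square mount), set it flat on the stage and push it straight in under the lip, by feel, until the sprung stop behind the lip is pressed fully home. Finish while still holding the carrier pressed home with the gripper, the lamp still aimed at the ring, and leave everything else where it stands.

Things in the scene. Friction and masses are not known exactly. Their poses are not given: they have to be found in the camera images.
- stage_ring (a point): Middle of a ring (40 mm diameter, thin bright line) engraved in the floor of the specimen stage. The stage is a fixed dark steel plate 200 mm long (its x) x 130 mm wide, floor 22 mm above the table; axes as stage_mouth. The ring lies 17 mm in front of the lip's edge. In front of the lip the floor is open for 120 mm.
- stage_mouth (a point): Point on the stage floor, below the front edge of the lip, at the middle of its width. x points into the mouth (the push direction, level), y left, z up. The lip is the front edge of an 8 mm thick roof (80 mm long, top 40 mm above the table) that covers the far part of the stage: below it a mouth 10 mm high and 62 mm wide (straight side cheeks from 0 to 44 mm in), hiding a sprung stop.
- stage_stop (a joint): How far the hidden sprung stop is pushed in, m: 0 free, 0.008 pressed fully home (hard end). Its free front face is 22 mm behind the lip's edge, 30 mm when fully home. The spring resists with 4 N at first and 7 N at the end, and pushes the carrier back out if it is let go.
- carrier_grip (a point): Centre of the upright grip fin of the carrier to load: a loose aluminium plate 90 (x) x 50 (y) x 6 mm, 0.08 to 0.17 kg; x points to its bare nose, which goes in first, z up. Fin 26 mm long (x), 10 mm thick (y), from the plate's top (6 mm) to 42 mm above the underside; this point is 24 mm above the underside, 76 mm behind the nose's edge.
- carrier_nose (a point): Middle of the front edge of that carrier's nose, at its underside; same axes. Between fin and nose the plate bears a ROUND grey mount (26 mm diameter, 10 mm tall), its centre 47 mm behind the nose's edge; with the carrier home it clears the lip by 4 mm.
- other_grip (a point): Fin centre of the second carrier, of the same size and axes, but with a SQUARE mount (25 mm). Leave it alone.
- lamp_pivot (a point): Point where the swivel and tilt axes of the lamp cross, 170 mm above the table, in the middle of the lamp's white drum head (68 to 74 mm diameter). Its x points along the beam, y to the left of it. The beam is the straight line from here along x. The lamp's round foot (100 mm diameter) is fixed to the table.
- lamp_ball (a point): Centre of the black ball (26 mm diameter) on a 10 mm thick rod at the back of the lamp head, 110 mm behind the pivot on the beam's line: it moves on a sphere about the pivot, opposite to where the beam points. The joints are stiff (about 2 N at the ball) and stay where they are left.
- lamp_yoke (a joint): Swivel of the lamp about the vertical, rad, anticlockwise seen from above positive, range -1.6 to 1.6.
- lamp_head (a joint): Tilt of the lamp head, rad: 0 beam level, positive beam down (ball up), range -0.3 to 1.1.
- oil: small brown dropper bottle, 30 mm diameter, 62 mm tall; a bystander, origin at the centre of its underside.
- jar: glass jar with white cap, 52 mm diameter, 60 mm tall; a bystander, origin at the centre of its underside.
- beaker: open glass beaker, 68 mm across, 85 mm tall; a bystander, origin at the centre of its underside.
- dish: flat clear dish with lid, 94 mm diameter, 18 mm tall; a bystander, origin at the centre of its underside.
- slidebox: grey slide box, 90 x 160 x 34 mm; a bystander, origin at the centre of its underside.
- blower: dark rubber dust blower standing on its bulb, 52 mm diameter, 110 mm tall; a bystander, origin at the centre of its underside.

How it is judged:
By the outcome, as a careful person would: the job done as asked, in the order asked, and still so for the second after the job is handed in, while the arm keeps its last pose, push and grip.
It also fails if it takes over 58 s, if anything falls off the work surface, if the arm or the gripper's body presses on something with over 40 N, if the wrist force passes 120 N, or if a joint passes its speed limit or range.

## Working session

There is one attempt and no reset: what is moved stays moved. The work goes in short steps, Python scripts to look and compute and a shell command to move; the robot and the scene stay as the last step left them, time stands still between calls to the robot, and variables do not carry over. Pictures are saved under pics/ and viewed, about 8 in all and at most 12, crops included, and the job is handed in when it is done.

```bash
mkdir -p pics; ls; cat > h.py <<'E'
import numpy as np, cv2, json
from rig import arm
from scipy.spatial.transform import Rotation as R
def shot(n):
    d=arm.get_image(n); np.savez('pics/%s.npz'%n,**d); return d
def load(n): return dict(np.load('pics/%s.npz'%n))
def ray(d,u,v):
    f=240/np.tan(np.radians(float(d['vfov']))/2)
    return np.array([(u-d['cx'])/f,(v-d['cy'])/f,np.ones_like(u,dtype=float)])
def cloud(d):
    v,u=np.mgrid[0:480,0:640]; z=d['z_map']; T=d['world_from_camera']
    p=ray(d,u.astype(float),v.astype(float))*z
    P=np.einsum('ij,jvu->vui',T[:3,:3],p)+T[:3,3]; P[z==0]=np.nan; return P
def onplane(d,u,v,z):
    T=d['world_from_camera']; r=T[:3,:3]@ray(d,float(u),float(v)); return T[:3,3]+r*(z-T[2,3])/r[2]
def save(n,px): cv2.imwrite('pics/'+n,cv2.cvtColor(px,cv2.COLOR_RGB2BGR))
E
python3 - <<'E'
from h import *
for n in ('scene','side'):
    d=shot(n); save(n+'0.png',d['pixels']); print(n,d['vfov'],d['cx'],d['cy'],d['world_from_camera'].round(3).tolist())
print(arm.get_state())
E
```

```text
pics
scene 46.44052917325686 318.75319214696276 235.00341248602604 [[-0.718, 0.524, -0.459, 1.137], [0.696, 0.547, -0.465, 0.541], [0.008, -0.653, -0.757, 1.057], [0.0, 0.0, 0.0, 1.0]]
side 48.164200267796986 322.33515657947703 241.17687957147237 [[-0.874, -0.352, 0.335, 0.091], [-0.486, 0.649, -0.586, 0.814], [-0.012, -0.675, -0.738, 1.167], [0.0, 0.0, 0.0, 1.0]]
{'clock': 0.1, 'joints': array([-1.23896460e+00,  4.23798933e-01,  1.63060669e+00, -1.68358748e-05,
        1.08860738e+00, -1.90022815e-02]), 'qd': array([-0.00134883, -0.00402051, -0.00114777, -0.00088906,  0.00130468,
        0.00085772]), 'effort': array([-7.23755784e-04, -5.58426154e+01, -2.82445711e+01, -2.78625191e-05,
        2.98738669e-03,  3.10579355e-05]), 'eef_pos': array([ 0.21465781, -0.58645353,  0.23060458]), 'tcp_rot': array([ 9.84652919e-01,  1.74522561e-01, -1.17993429e-04, -7.00341646e-04]), 'contact_force': array([ 0.40969193, -0.30923676, -0.83929893]), 'wrist_torque': array([ 0.00417055,  0.01632249, -0.00292709]), 'grip_width': 0.9996418760775002}
```

View pics/scene0.png

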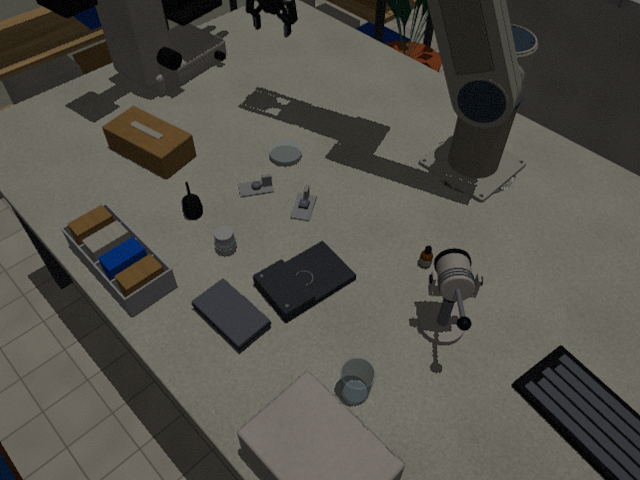

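View pics/side0.png

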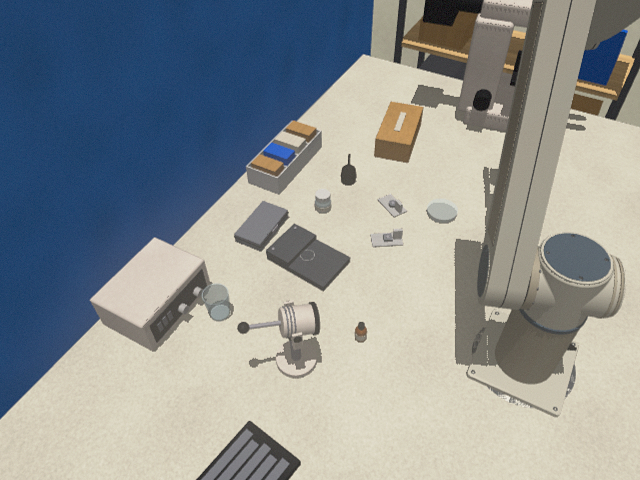

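The scene picture shows the carriers near (257,186) and (304,203), the stage near (305,278) with its ring at (305,278), the lamp ball at (464,323) and the head at (455,275). In the side picture the carriers are at (391,205) and (388,238), the ring at (308,256), the ball at (243,328). Next: enlarge these parts.

```bash
python3 - <<'E'
from h import *
s=load('scene');q=load('side')
def crop(d,u,v,w,h,k): return cv2.resize(np.clip(d['pixels'][v:v+h,u:u+w].astype(float)*1.4,0,255).astype(np.uint8),None,fx=k,fy=k,interpolation=cv2.INTER_CUBIC)
a=np.hstack([crop(s,230,160,100,70,4),crop(q,360,185,100,70,4)])
b=np.hstack([crop(s,240,235,130,100,3),crop(q,250,215,130,100,3)])
b=np.pad(b,((0,0),(0,20),(0,0)))
save('c1.png',np.vstack([a,b]))
for d,n in((s,'scene'),(q,'side')):
    P=cloud(d); np.save('pics/%sP.npy'%n,P)
for n,d,pts in (('scene',s,dict(ball=(464,323),head=(455,275),ring=(305,278),cA=(258,186),cB=(304,203),foot=(440,328),oil=(426,250),jar=(224,238),dish=(285,155),beaker=(356,370),blower=(192,205))),('side',q,dict(ball=(243,328),head=(299,320),ring=(308,256),cA=(391,205),cB=(388,238)))):
    P=np.load('pics/%sP.npy'%n)
    for k,(u,v) in pts.items(): print(n,k,P[v,u].round(3))
E
```

```text
scene ball [0.573 0.343 0.198]
scene head [0.504 0.27  0.207]
scene ring [ 0.621 -0.023  0.02 ]
scene cA [ 0.502 -0.333  0.016]
scene cB [ 0.453 -0.206  0.011]
scene foot [0.502 0.273 0.018]
scene oil [0.384 0.132 0.059]
scene jar [ 0.697 -0.22   0.056]
scene dish [ 0.366 -0.377  0.015]
scene beaker [0.714 0.224 0.043]
scene blower [ 0.685 -0.366  0.05 ]
side ball [0.559 0.345 0.197]
side head [0.464 0.271 0.198]
side ring [ 0.619 -0.024  0.023]
side cA [ 0.5   -0.33   0.019]
side cB [ 0.452 -0.201  0.016]
```

View pics/c1.png

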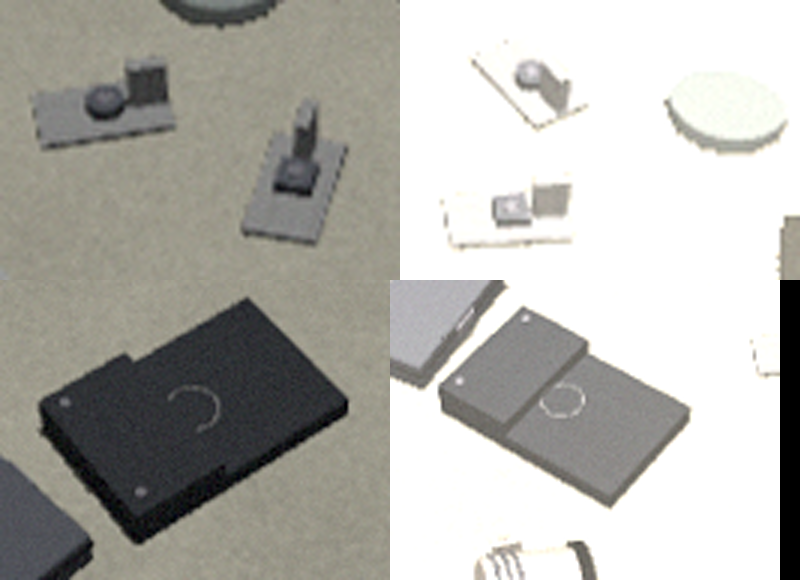

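The crops show the round-mount carrier is the one at scene (257,186), nose to the left in the scene view and away from its fin. The square one is at (304,203). The ring is whole in the side view at (308,256), and the roof lies at the stage's far end (towards +x, −y of the picture). Now precise poses.

```bash
cat > m.py <<'E'
from h import *
from scipy.optimize import least_squares
s=load('scene');q=load('side');PS=np.load('pics/sceneP.npy');PQ=np.load('pics/sideP.npy')
def sel(P,d,box,zr,dark=None):
    m=(abs(P[...,0]-box[0])<box[2])&(abs(P[...,1]-box[1])<box[2])&(P[...,2]>zr[0])&(P[...,2]<zr[1])
    if dark: m&=d['pixels'].mean(2)<dark
    return P[m],m
# ring: bright pixels in side
g=q['pixels'].mean(2); v,u=np.mgrid[240:272,292:326]; sub=g[240:272,292:326]
pp=[onplane(q,a,b,.022)[:2] for a,b in zip(u.ravel(),v.ravel())]; pp=np.array(pp)
w=sub.ravel()-np.median(sub); print('med',np.median(sub),sub.max())
r0=np.hypot(*(pp-[.619,-.024]).T); ok=(w>15)&(r0<.03)&(r0>.01)
f=least_squares(lambda c:np.hypot(*(pp[ok]-c).T)-.02,[.619,-.024],loss='soft_l1',f_scale=.002); print('ring',f.x.round(4),ok.sum(),np.abs(f.fun).mean())
for n,P,d in(('scene',PS,s),('side',PQ,q)):
    print(n)
    for nm,zr in(('roof',(.034,.046)),('floor',(.016,.028))):
        p,_=sel(P,d,(.63,-.04,.17),zr)
        p=p[np.hypot(p[:,0]-.64,p[:,1]+.04)<.14]; b=cv2.minAreaRect(p[:,:2].astype(np.float32)); print(nm,len(p),p[:,2].mean().round(4),np.array(b[0]).round(4),np.array(b[1]).round(4),b[2]); print(cv2.boxPoints(b).round(3).tolist())
    for nm,c in(('round',(.50,-.333)),('sq',(.452,-.204))):
        p,_=sel(P,d,(*c,.07),(.003,.05)); b=cv2.minAreaRect(p[:,:2].astype(np.float32)); print(nm,len(p),np.array(b[0]).round(4),np.array(b[1]).round(4),round(b[2],1))
        t=p[p[:,2]>.03]; print(' fin',len(t),t.mean(0).round(4)); mm=p[p[:,2]<.03]; print(' plate',mm.mean(0).round(4))
    p,_=sel(P,d,(.565,.345,.04),(.15,.25)); px=p
    p=p[np.linalg.norm(p-p[np.argmax(np.hypot(p[:,0]-.5,p[:,1]-.27))],axis=1)<.03]
    f=least_squares(lambda c:np.linalg.norm(p-c,axis=1)-.013,p.mean(0)-[0,0,.005],loss='soft_l1',f_scale=.001); print('ball',f.x.round(4),len(p),np.abs(f.fun).mean())
    p,_=sel(P,d,(.5,.27,.07),(.008,.03)); b=cv2.minEnclosingCircle(p[:,:2].astype(np.float32)); print('foot',b,p[:,2].mean())
E
python3 m.py
```

```text
med 99.33333333333333 213.0
ring [ 0.6244 -0.0282] 34 0.0009957539599841567
scene
roof 1793 0.0384 [ 0.7096 -0.0353] [0.1323 0.1403] 84.21627044677734
[[0.6330000162124634, -0.09399999678134918], [0.7730000019073486, -0.1080000028014183], [0.7860000133514404, 0.023000000044703484], [0.6470000147819519, 0.03799999877810478]]
floor 2341 0.0207 [ 0.6481 -0.0283] [0.1331 0.2552] 83.06431579589844
[[0.5130000114440918, -0.07900000363588333], [0.7670000195503235, -0.10999999940395355], [0.7829999923706055, 0.02199999988079071], [0.5289999842643738, 0.05299999937415123]]
round 436 [ 0.5032 -0.3343] [0.1371 0.1345] 88.8
 fin 52 [ 0.4788 -0.3264  0.0374]
 plate [ 0.5051 -0.3385  0.0086]
sq 461 [ 0.4521 -0.2046] [0.1305 0.1279] 6.7
 fin 40 [ 0.4349 -0.2192  0.0384]
 plate [ 0.4605 -0.2009  0.0082]
ball [0.5648 0.3395 0.1838] 164 0.001052067882804566
foot ((0.486162394285202, 0.2644115686416626), 0.052400141954422) 0.016405334660254973
side
roof 1103 0.0402 [ 0.7084 -0.0365] [0.1373 0.1433] 82.57095336914062
[[0.628000020980835, -0.0949999988079071], [0.7710000276565552, -0.11400000005960464], [0.7879999876022339, 0.02199999988079071], [0.6460000276565552, 0.04100000113248825]]
floor 1753 0.0225 [ 0.6451 -0.0281] [0.1373 0.2532] 82.81416320800781
[[0.5109999775886536, -0.07999999821186066], [0.7620000243186951, -0.1120000034570694], [0.7789999842643738, 0.024000000208616257], [0.527999997138977, 0.0560000017285347]]
round 531 [ 0.4997 -0.3327] [0.1401 0.1383] 89.5
 fin 38 [ 0.475  -0.3255  0.0395]
 plate [ 0.4988 -0.3342  0.0077]
sq 654 [ 0.4519 -0.2042] [0.1388 0.1386] 0.3
 fin 50 [ 0.4309 -0.2182  0.0392]
 plate [ 0.452  -0.2007  0.0078]
ball [0.5638 0.3385 0.1858] 125 0.0011158690500702
foot ((0.4937267601490021, 0.2688523530960083), 0.05946250632405281) 0.018284984381023876
```

```bash
cat > lamp.py <<'E'
from h import *
from scipy.optimize import least_squares
def unit(az,t): return np.array([np.cos(az)*np.cos(t),np.sin(az)*np.cos(t),-np.sin(t)])
def lampfit(Ps,x0,ball=True):
    def near(p,x):
        piv=np.array([x[0],x[1],.17]); u=unit(x[2],x[3]); a=(p-piv)@u; r=np.linalg.norm(p-piv-np.outer(a,u),axis=1); return piv,u,a,r
    x=np.array(x0,float)
    for it in range(6):
        B=[];Dm=[];Rd=[]
        for P in Ps:
            p=P.reshape(-1,3); p=p[np.isfinite(p).all(1)]; p=p[np.linalg.norm(p-[x[0],x[1],.17],axis=1)<.16]
            piv,u,a,r=near(p,x)
            tol=.012 if it<3 else .007
            b=piv-.11*u
            B.append(p[abs(np.linalg.norm(p-b,axis=1)-.013)<tol]) if ball else 0
            Rd.append(p[(a<-.05)&(a>-.093)&(r<.005+tol)])
            Dm.append(p[(a>-.02)&(a<.025)&(abs(r-.0355)<tol)&(p[:,2]>.165)])
        B=np.vstack(B) if ball else np.zeros((0,3));Dm=np.vstack(Dm);Rd=np.vstack(Rd)
        def res(x):
            piv,u,a,r=near(Dm,x); e1=(r-.0355)
            _,_,_,r2=near(Rd,x)
            e3=np.linalg.norm(B-(piv-.11*u),axis=1)-.013
            return np.r_[e1,r2-.005,e3]
        f=least_squares(res,x,loss='soft_l1',f_scale=.0015); x=f.x
    e=np.abs(f.fun)
    print('lamp piv',x[:2].round(4),'az',round(np.degrees(x[2]),2),'tilt',round(np.degrees(x[3]),2),'n',len(Dm),len(Rd),len(B),'err',[k.mean().round(4) if len(k) else None for k in np.split(e,[len(Dm),len(Dm)+len(Rd)])],'ball',(np.r_[x[:2],.17]-.11*unit(x[2],x[3])).round(4))
    return x
def aim(x,ring):
    d=np.r_[ring,.022]-np.r_[x[:2],.17]; return np.arctan2(d[1],d[0]),np.arctan2(-d[2],np.hypot(*d[:2]))
E
python3 - <<'E'
from lamp import *
PS=np.load('pics/sceneP.npy');PQ=np.load('pics/sideP.npy')
x0=[.487,.265,np.radians(-136),.13]
for Ps in([PS],[PQ],[PS,PQ]):
    x=lampfit(Ps,x0)
a=aim(x,[.6244,-.0282]); print('want',np.degrees(a),'ball',np.r_[x[:2],.17]-.11*unit(*a))
s=load('scene');q=load('side')
k=lambda d,z,*uv:[onplane(d,u,v,z)[:2].round(4).tolist() for u,v in uv]
print('side front',k(q,.022,(350,259),(323.3,288.3)),'roof back',k(q,.04,(294.3,224.3),(266.7,251)),'roof front',k(q,.04,(315.7,236.7),(289,263.3)))
print('scene front',k(s,.022,(322.7,241.7),(356,276)))
st=arm.get_state(); print(R.from_quat(st['tcp_rot']).as_matrix().round(3).tolist())
E
```

```text
lamp piv [0.4848 0.2673] az -138.22 tilt 7.23 n 624 95 173 err [np.float64(0.0023), np.float64(0.001), np.float64(0.0014)] ball [0.5661 0.34   0.1838]
lamp piv [0.4859 0.2629] az -135.72 tilt 8.47 n 612 92 130 err [np.float64(0.0018), np.float64(0.0013), np.float64(0.0013)] ball [0.5638 0.3389 0.1862]
lamp piv [0.4861 0.2654] az -136.62 tilt 7.92 n 1223 189 299 err [np.float64(0.0022), np.float64(0.0014), np.float64(0.0016)] ball [0.5653 0.3403 0.1851]
want [-64.78248391  24.51297772] ball [0.44347667 0.35597674 0.21563893]
side front [[0.5103, -0.072], [0.5261, 0.0539]] roof back [[0.708, -0.0993], [0.7221, 0.027]] roof front [[0.6284, -0.086], [0.6436, 0.0356]]
scene front [[0.5168, -0.0722], [0.5337, 0.0545]]
[[0.939, 0.344, -0.0], [0.344, -0.939, 0.001], [0.0, -0.001, -1.0]]
```

```bash
A='{"offset":[0.98,-0.73,-0.4],"dr":[0,0,0],"hand":-1}'; python3 -m jog '[{"offset":[0.98,-0.73,-0.4],"dr":[0,0,0],"hand":-1},{"offset":[0.98,-0.73,-0.4],"dr":[0,0,0],"hand":-1},{"offset":[0.98,-0.73,-0.4],"dr":[0,0,0],"hand":-1},{"offset":[0.98,-0.73,-0.4],"dr":[0,0,0],"hand":-1},{"offset":[0.98,-0.73,-0.4],"dr":[0,0,0],"hand":-1},{"offset":[0.98,-0.73,-0.4],"dr":[0,0,0],"hand":-1},{"offset":[0.98,-0.73,-0.4],"dr":[0,0,0],"hand":-1},{"offset":[0.98,-0.73,-0.4],"dr":[0,0,0],"hand":-1},{"offset":[0.98,-0.73,-0.4],"dr":[0,0,0],"hand":-1},{"offset":[0.98,-0.73,-0.4],"dr":[0,0,0],"hand":-1},{"offset":[0.98,-0.73,-0.4],"dr":[0,0,0],"hand":-1},{"offset":[0.98,-0.73,-0.4],"dr":[0,0,0],"hand":-1}]'
python3 -m jog '[{"offset":[0.98,-0.73,-0.4],"dr":[0,0,0],"hand":-1},{"offset":[0.98,-0.73,-0.4],"dr":[0,0,0],"hand":-1},{"offset":[0.98,-0.73,-0.4],"dr":[0,0,0],"hand":-1},{"offset":[0.98,-0.73,-0.4],"dr":[0,0,0],"hand":-1},{"offset":[0,0,0],"dr":[0,0,0],"hand":-1}]'
python3 - <<'E'
from h import *
d=shot('wrist'); save('w1.png',d['pixels']); print(d['vfov'],d['cx'],d['cy'],d['world_from_camera'].round(4).tolist(), arm.get_state()['eef_pos'],arm.get_state()['joints'])
E
```

```text
clock: 1.1
eef_pos: [0.416, -0.2787, 0.3516]
tcp_rot: [0.985, 0.174, -0.0, -0.0]
contact_force: [-0.1, 0.1, 0.6]
grip_width: 0.998
clock: 1.52
eef_pos: [0.4853, -0.1746, 0.3931]
tcp_rot: [0.984, 0.176, 0.002, 0.0]
contact_force: [-0.2, -0.2, 0.5]
grip_width: 0.999
65.70646984690485 322.89273487656834 240.91239501800186 [[0.3469, -0.8914, -0.2917, 0.562], [-0.9379, -0.3292, -0.1093, -0.1461], [0.0014, 0.3115, -0.9502, 0.5369], [0.0, 0.0, 0.0, 1.0]] [ 0.48392286 -0.17612798  0.39200438] [-3.72335541e-01  1.02068420e-01  1.68459737e+00  2.97699614e-04
  1.35353798e+00  8.43867452e-01]
```

View pics/w1.png

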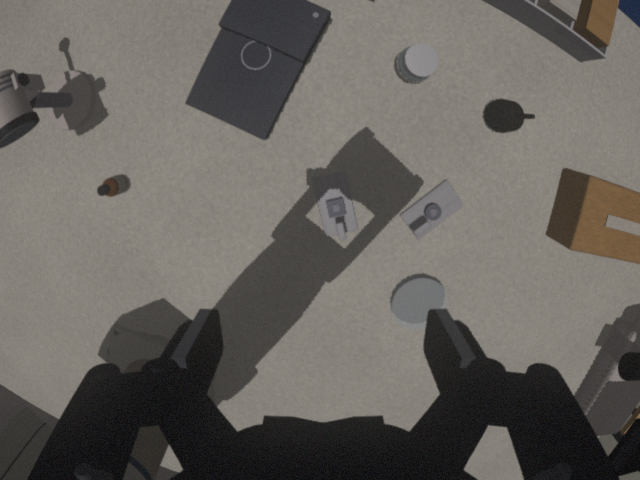

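The wrist view shows the ring at (256,55), the stage front corners at (187,101) and (267,137), and the round-mount carrier at (432,210) with its nose to the upper right. I'll make orthophotos on the stage-floor and plate-top planes for accurate poses.

```bash
cat >> h.py <<'E'
def proj(d,p):
    T=d['world_from_camera']; f=240/np.tan(np.radians(float(d['vfov']))/2)
    c=(np.asarray(p)-T[:3,3])@T[:3,:3]; r=np.hypot(c[...,0],c[...,1])
    k=f*np.arctan2(r,c[...,2])/np.maximum(r,1e-9); return d['cx']+c[...,0]*k,d['cy']+c[...,1]*k
def ortho(d,cx,cy,half,z,s=.0005):
    n=int(2*half/s); i,j=np.mgrid[0:n,0:n]   # row -> -x world, col -> -y world
    p=np.stack([cx+half-(i+.5)*s,cy+half-(j+.5)*s,np.full(i.shape,z)],-1); u,v=proj(d,p)
    return cv2.remap(d['pixels'],u.astype(np.float32),v.astype(np.float32),cv2.INTER_CUBIC)
E
python3 - <<'E'
from h import *
from scipy.optimize import least_squares
d=load('wrist')
A=ortho(d,.62,-.03,.1,.022); B=ortho(d,.5,-.333,.07,.006); 
w=lambda c,h,r,q:(c[0]+h-(r+.5)*.0005,c[1]+h-(q+.5)*.0005)
g=A.mean(2)
# ring fit: maximise ring contrast
hp=g-cv2.GaussianBlur(g,(0,0),12)
best=max(((hp[(np.round(200-(x-.62)/.0005+20/.5*np.cos(t))).astype(int),(np.round(200-(y+.03)/.0005+40*np.sin(t))).astype(int)].mean(),x,y) for x in np.arange(.605,.640,.0005) for y in np.arange(-.04,-.01,.0005) for t in [np.linspace(0,6.28,180)]))
print('ring',best)
g2=np.clip(B.astype(float)*1.6,0,255).astype(np.uint8)
save('o1.png',np.hstack([np.clip(A.astype(float)*2,0,255).astype(np.uint8),cv2.resize(g2,(400,400))]))
E
```

```text
ring (np.float64(27.565850172017402), np.float64(0.623499999999998), np.float64(-0.02599999999999999))
```

View pics/o1.png

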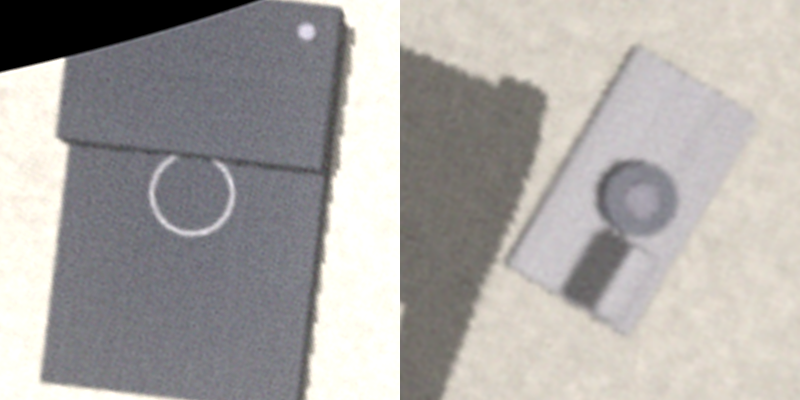

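Viewed 5 pictures so far. From the orthophotos:
- Ring: (0.623, −0.0255), stage yaw about −7°.
- Carrier corners (635,45), (755,118), (627,335), (508,262): nose at (0.5415, −0.366), yaw −30.4°, fin at (0.476, −0.328).

Next, go above the lamp ball.

```bash
python3 -m jog '[{"offset":[0.53,-0.96,0.1],"dr":[0,0,0],"hand":-1},{"offset":[0.53,-0.96,0.1],"dr":[0,0,0],"hand":-1},{"offset":[0.53,-0.96,0.1],"dr":[0,0,0],"hand":-1},{"offset":[0.53,-0.96,0.1],"dr":[0,0,0],"hand":-1},{"offset":[0.53,-0.96,0.1],"dr":[0,0,0],"hand":-1},{"offset":[0.53,-0.96,0.1],"dr":[0,0,0],"hand":-1},{"offset":[0.53,-0.96,0.1],"dr":[0,0,0],"hand":-1},{"offset":[0.53,-0.96,0.1],"dr":[0,0,0],"hand":-1},{"offset":[0.53,-0.96,0.1],"dr":[0,0,0],"hand":-1},{"offset":[0.53,-0.96,0.1],"dr":[0,0,0],"hand":-1},{"offset":[0.53,-0.96,0.1],"dr":[0,0,0],"hand":-1},{"offset":[0.53,-0.96,0.1],"dr":[0,0,0],"hand":-1}]'
python3 -m jog '[{"offset":[0.53,-0.96,0.1],"dr":[0,0,0],"hand":-1},{"offset":[0.53,-0.96,0.1],"dr":[0,0,0],"hand":-1},{"offset":[0.53,-0.96,0.1],"dr":[0,0,0],"hand":-1},{"offset":[0.53,-0.96,0.1],"dr":[0,0,0],"hand":-1},{"offset":[0.53,-0.96,0.1],"dr":[0,0,0],"hand":-1},{"offset":[0.53,-0.96,0.1],"dr":[0,0,0],"hand":-1},{"offset":[0.53,-0.96,0.1],"dr":[0,0,0],"hand":-1},{"offset":[0,0,0],"dr":[0,0,-0.065],"hand":-1},{"offset":[0,0,0],"dr":[0,0,-0.065],"hand":-1},{"offset":[0,0,0],"dr":[0,0,-0.065],"hand":-1},{"offset":[0,0,0],"dr":[0,0,-0.064],"hand":-1},{"offset":[0,0,0],"dr":[0,0,0],"hand":-1}]'
cat > to.py <<'E'
import sys
from h import *
# units to shift the TCP to a world goal, in the tool's axes; yaw of tool x
def rep(goal):
    s=arm.get_state(); M=R.from_quat(s['tcp_rot']).as_matrix(); print('t',round(s['clock'],2),'pos',s['eef_pos'].round(4),'yaw',np.degrees(np.arctan2(M[1,0],M[0,0])).round(2),'zax',M[:,2].round(3),'F',s['contact_force'].round(1),'w',round(s['grip_width'],3))
    print('units',(M.T@(np.array(goal)-s['eef_pos'])/.025).round(2))
if __name__=='__main__': rep([float(a) for a in sys.argv[1:4]])
E
python3 to.py .565 .340 .163
```

```text
clock: 2.57
eef_pos: [0.5326, 0.1473, 0.3604]
tcp_rot: [0.985, 0.174, -0.001, 0.0]
contact_force: [0.5, -0.6, 0.7]
grip_width: 1.0
clock: 3.57
eef_pos: [0.5624, 0.3356, 0.3428]
tcp_rot: [0.929, 0.371, -0.001, 0.0]
contact_force: [0.2, 0.3, -0.9]
grip_width: 0.999
t 3.57 pos [0.5624 0.3356 0.3428] yaw 43.57 zax [-0.001 -0.001 -1.   ] F [ 0.2  0.3 -0.9] w 0.999
units [ 0.21 -0.05  7.19]
```

```bash
python3 -m jog '[{"offset":[0.11,-0.03,0.9],"dr":[0,0,0],"hand":-1},{"offset":[0.1,-0.02,0.9],"dr":[0,0,0],"hand":-1},{"offset":[0,0,0.9],"dr":[0,0,0],"hand":-1},{"offset":[0,0,0.9],"dr":[0,0,0],"hand":-1},{"offset":[0,0,0.9],"dr":[0,0,0],"hand":-1},{"offset":[0,0,0.9],"dr":[0,0,0],"hand":-1},{"offset":[0,0,0.9],"dr":[0,0,0],"hand":-1},{"offset":[0,0,0.89],"dr":[0,0,0],"hand":-1},{"offset":[0,0,0],"dr":[0,0,0],"hand":-1}]'
python3 -m jog '[{"offset":[0,0,0],"dr":[0,0,0],"hand":1},{"offset":[0,0,0],"dr":[0,0,0],"hand":1},{"offset":[0,0,0],"dr":[0,0,0],"hand":1},{"offset":[0,0,0],"dr":[0,0,0],"hand":1},{"offset":[0,0,0],"dr":[0,0,0],"hand":1},{"offset":[0,0,0],"dr":[0,0,0],"hand":1},{"offset":[0,0,0],"dr":[0,0,0],"hand":1}]' 40
python3 to.py .565 .340 .163
```

```text
clock: 4.32
eef_pos: [0.5627, 0.3388, 0.1589]
tcp_rot: [0.93, 0.368, -0.004, 0.001]
contact_force: [-1.0, -0.3, -0.3]
grip_width: 0.996
clock: 4.9
eef_pos: [0.5658, 0.3417, 0.1651]
tcp_rot: [0.929, 0.37, 0.001, -0.0]
contact_force: [0.0, 0.7, 2.2]
grip_width: 0.277
t 4.9 pos [0.5658 0.3417 0.1651] yaw 43.4 zax [ 0.002  0.001 -1.   ] F [0.  0.7 2.2] w 0.277
units [-0.07  0.03  0.08]
```

```bash
python3 - <<'E'
from lamp import *
x=[.4861,.2654,np.radians(-136.62),np.radians(7.92)]; a=aim(x,[.623,-.0255]); print(np.degrees(a))
n=14; az=np.linspace(x[2],a[0],n+1); t=np.linspace(x[3],a[1],n+1)
b=[-.11*unit(*k) for k in zip(az,t)]
for i in range(n):
    y=az[i]+np.pi; M=np.array([[np.cos(y),np.sin(y),0],[np.sin(y),-np.cos(y),0],[0,0,-1]]).T
    M=np.column_stack([[np.cos(y),np.sin(y),0],[np.sin(y),-np.cos(y),0],[0,0,-1]])
    print((M.T@(b[i+1]-b[i])/.025).round(3),((az[i]-az[i+1])/(np.pi/2)).round(4))
print('ball end',np.r_[x[:2],.17]+b[-1])
E
```

```text
[-64.79792783  24.71837955]
[-0.031 -0.388 -0.091] -0.057
[-0.033 -0.387 -0.091] -0.057
[-0.035 -0.386 -0.09 ] -0.057
[-0.037 -0.384 -0.09 ] -0.057
[-0.038 -0.382 -0.09 ] -0.057
[-0.04  -0.38  -0.089] -0.057
[-0.042 -0.378 -0.089] -0.057
[-0.044 -0.375 -0.088] -0.057
[-0.045 -0.373 -0.088] -0.057
[-0.047 -0.37  -0.087] -0.057
[-0.049 -0.367 -0.086] -0.057
[-0.05  -0.364 -0.086] -0.057
[-0.052 -0.361 -0.085] -0.057
[-0.054 -0.357 -0.084] -0.057
ball end [0.44355237 0.35580982 0.21599743]
```

```bash
python3 -m jog '[{"offset":[-0.031,-0.388,-0.091],"dr":[0,0,-0.057],"hand":1},{"offset":[-0.033,-0.387,-0.091],"dr":[0,0,-0.057],"hand":1},{"offset":[-0.035,-0.386,-0.09],"dr":[0,0,-0.057],"hand":1},{"offset":[-0.037,-0.384,-0.09],"dr":[0,0,-0.057],"hand":1},{"offset":[0,0,0],"dr":[0,0,0],"hand":1}]'
python3 to.py .565 .340 .163
```

```text
clock: 5.32
eef_pos: [0.5327, 0.3644, 0.1738]
tcp_rot: [0.847, 0.531, 0.001, -0.001]
contact_force: [-0.3, 5.9, 0.4]
grip_width: 0.28
t 5.32 pos [0.5327 0.3644 0.1738] yaw 64.15 zax [ 0.001  0.002 -1.   ] F [-0.3  5.9  0.4] w 0.28
units [-0.32  1.59  0.43]
```

Forces are small, so I'll continue to the end of the arc.

```bash
python3 -m jog '[{"offset":[-0.038,-0.382,-0.09],"dr":[0,0,-0.057],"hand":1},{"offset":[-0.04,-0.38,-0.089],"dr":[0,0,-0.057],"hand":1},{"offset":[-0.042,-0.378,-0.089],"dr":[0,0,-0.057],"hand":1},{"offset":[-0.044,-0.375,-0.088],"dr":[0,0,-0.057],"hand":1},{"offset":[-0.045,-0.373,-0.088],"dr":[0,0,-0.057],"hand":1},{"offset":[-0.047,-0.37,-0.087],"dr":[0,0,-0.057],"hand":1},{"offset":[-0.049,-0.367,-0.086],"dr":[0,0,-0.057],"hand":1},{"offset":[-0.05,-0.364,-0.086],"dr":[0,0,-0.057],"hand":1},{"offset":[-0.052,-0.361,-0.085],"dr":[0,0,-0.057],"hand":1},{"offset":[-0.054,-0.357,-0.084],"dr":[0,0,-0.057],"hand":1},{"offset":[0,0,0],"dr":[0,0,0],"hand":1},{"offset":[0,0,0],"dr":[0,0,0],"hand":1}]'
python3 - <<'E'
from lamp import *
from to import rep
rep([.4435,.3558,.196])
s=shot('scene');q=shot('side'); Ps=[cloud(s),cloud(q)]
x0=[.486,.265,np.radians(-65),np.radians(24.7)]
for P in([Ps[0]],[Ps[1]],Ps):
  try: x=lampfit(P,x0)
  except Exception as e: print(e)
print(np.degrees(aim(x,[.623,-.0255])))
a=s['pixels'][220:400,380:520];b=q['pixels'][240:420,220:360]
save('l1.png',cv2.resize(np.hstack([a,b]),None,fx=2.8,fy=2.8,interpolation=cv2.INTER_CUBIC))
E
```

```text
clock: 6.32
eef_pos: [0.4432, 0.3574, 0.1956]
tcp_rot: [0.537, 0.844, 0.001, -0.001]
contact_force: [-3.3, 4.4, 3.3]
grip_width: 0.273
t 6.32 pos [0.4432 0.3574 0.1956] yaw 115.07 zax [-0.     0.002 -1.   ] F [-3.3  4.4  3.3] w 0.273
units [-0.06 -0.01 -0.02]
lamp piv [0.4826 0.268 ] az -74.02 tilt 24.39 n 723 120 99 err [np.float64(0.0018), np.float64(0.0022), np.float64(0.0029)] ball [0.4551 0.3643 0.2154]
lamp piv [0.4856 0.2655] az -66.09 tilt 24.0 n 108 7 151 err [np.float64(0.0009), np.float64(0.001), np.float64(0.0019)] ball [0.4449 0.3574 0.2147]
lamp piv [0.4825 0.2686] az -68.98 tilt 24.92 n 844 129 208 err [np.float64(0.0016), np.float64(0.0015), np.float64(0.0032)] ball [0.4467 0.3617 0.2164]
[-64.45720106  24.4201999 ]
```

View pics/l1.png

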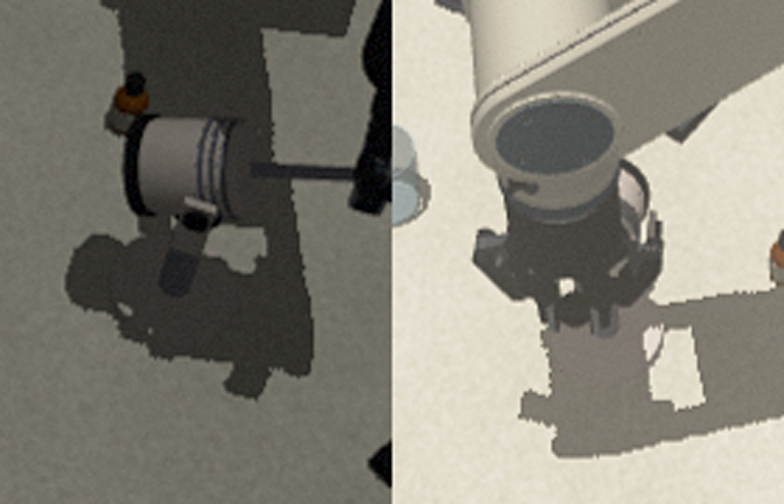

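The picture shows the head turned towards the stage, still held by the gripper, which hides the ball and spoils the fit. I'll release, rise, move clear, and measure again (6 viewed).

```bash
python3 -m jog '[{"offset":[0,0,0],"dr":[0,0,0],"hand":-1},{"offset":[0,0,0],"dr":[0,0,0],"hand":-1},{"offset":[0,0,0],"dr":[0,0,0],"hand":-1},{"offset":[0,0,0],"dr":[0,0,0],"hand":-1},{"offset":[0,0,-0.5],"dr":[0,0,0],"hand":-1},{"offset":[0,0,-0.9],"dr":[0,0,0],"hand":-1},{"offset":[0,0,-0.9],"dr":[0,0,0],"hand":-1},{"offset":[0,0,-0.9],"dr":[0,0,0],"hand":-1},{"offset":[0,0,-0.9],"dr":[0,0,0],"hand":-1},{"offset":[0,0,-0.9],"dr":[0,0,0],"hand":-1},{"offset":[0,0,-0.9],"dr":[0,0,0],"hand":-1},{"offset":[0,0,-0.9],"dr":[0,0,0],"hand":-1}]'
python3 -m jog '[{"offset":[-0.95,-0.28,-0.2],"dr":[0,0,0],"hand":-1},{"offset":[-0.95,-0.28,-0.2],"dr":[0,0,0],"hand":-1},{"offset":[-0.95,-0.28,0],"dr":[0,0,0],"hand":-1},{"offset":[-0.95,-0.28,0],"dr":[0,0,0],"hand":-1},{"offset":[-0.95,-0.28,0],"dr":[0,0,0],"hand":-1},{"offset":[-0.95,-0.28,0],"dr":[0,0,0],"hand":-1},{"offset":[-0.95,-0.28,0],"dr":[0,0,0],"hand":-1},{"offset":[-0.95,-0.28,0],"dr":[0,0,0],"hand":-1},{"offset":[-0.95,-0.28,0],"dr":[0,0,0],"hand":-1},{"offset":[-0.95,-0.28,0],"dr":[0,0,0],"hand":-1},{"offset":[-0.95,-0.28,0],"dr":[0,0,0],"hand":-1},{"offset":[-0.95,-0.28,0],"dr":[0,0,0],"hand":-1}]'
cat > chk.py <<'E'
from lamp import *
s=shot('scene');q=shot('side'); Ps=[cloud(s),cloud(q)]
x0=[.486,.265,np.radians(-65),np.radians(24.7)]
for P in([Ps[0]],[Ps[1]],Ps):
  try:
    x=lampfit(P,x0); print(' want',np.degrees(aim(x,[.623,-.0255])).round(2)); u=unit(*x[2:]); k=.148/-u[2]; print(' hits',(x[:2]+k*u[:2]).round(4))
  except Exception as e: print(e)
a=s['pixels'][200:380,360:540];b=q['pixels'][250:430,220:400]
save('l2.png',cv2.resize(np.hstack([a,b]),None,fx=2.2,fy=2.2,interpolation=cv2.INTER_CUBIC))
E
python3 chk.py
```

```text
clock: 7.42
eef_pos: [0.4434, 0.3564, 0.3659]
tcp_rot: [0.536, 0.844, -0.0, 0.0]
contact_force: [0.9, -0.0, 0.0]
grip_width: 1.002
clock: 8.42
eef_pos: [0.4889, 0.0617, 0.3749]
tcp_rot: [0.536, 0.844, -0.0, -0.0]
contact_force: [0.3, -0.4, -0.1]
grip_width: 1.001
lamp piv [0.4825 0.2672] az -67.69 tilt 23.77 n 734 121 173 err [np.float64(0.0017), np.float64(0.0013), np.float64(0.0022)] ball [0.4443 0.3604 0.2143]
 want [-64.37  24.51]
 hits [ 0.6101 -0.0437]
lamp piv [0.4853 0.2656] az -65.93 tilt 24.46 n 340 56 134 err [np.float64(0.0012), np.float64(0.0008), np.float64(0.001)] ball [0.4445 0.3571 0.2155]
 want [-64.69  24.68]
 hits [ 0.618  -0.0315]
lamp piv [0.4834 0.2665] az -67.08 tilt 24.14 n 1070 179 311 err [np.float64(0.0017), np.float64(0.0013), np.float64(0.0018)] ball [0.4443 0.3589 0.215 ]
 want [-64.44  24.57]
 hits [ 0.612  -0.0377]
```

View pics/l2.png

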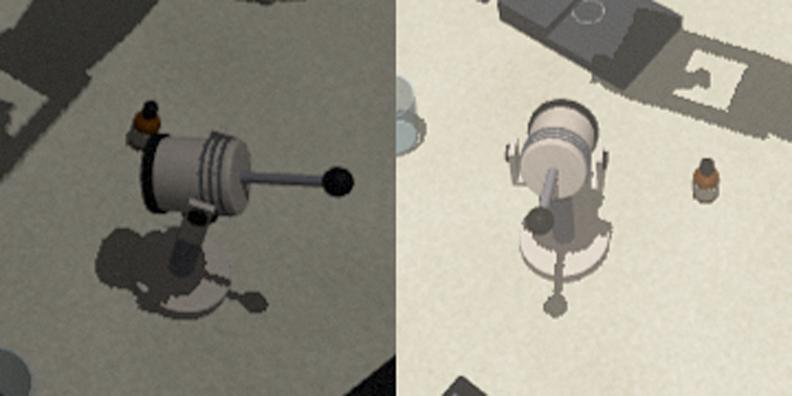

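The picture (7 viewed) shows the lamp released and standing: ball at (338,181) in the scene part, and at (538,218) in the side part. The two cameras disagree by about 2° in azimuth. A wrist-camera view with lamp and ring together checks the aim directly, because ball, drum axis and ring must line up.

```bash
python3 -m jog '[{"offset":[0,0,0],"dr":[0,0,0.079],"hand":-1},{"offset":[0,0,0],"dr":[0,0,0.079],"hand":-1},{"offset":[0,0,0],"dr":[0,0,0.079],"hand":-1},{"offset":[0,0,0],"dr":[0,0,0.079],"hand":-1},{"offset":[0,0,0],"dr":[0,0,0.079],"hand":-1},{"offset":[0,0,0],"dr":[0,0,0.079],"hand":-1},{"offset":[0,0,0],"dr":[0,0,0.079],"hand":-1},{"offset":[0,0,0],"dr":[0,0,0.079],"hand":-1},{"offset":[0,0,0],"dr":[0,0,0.079],"hand":-1},{"offset":[0,0,0],"dr":[0,0,0.079],"hand":-1},{"offset":[0,0,0],"dr":[0,0,0.079],"hand":-1},{"offset":[0,0,0],"dr":[0,0,0.079],"hand":-1}]'
python3 -m jog '[{"offset":[0.7,-0.97,0.5],"dr":[0,0,0],"hand":-1},{"offset":[0.7,-0.97,0.5],"dr":[0,0,0],"hand":-1},{"offset":[0.7,-0.97,0.5],"dr":[0,0,0],"hand":-1},{"offset":[0,0,0],"dr":[0,0,0],"hand":-1},{"offset":[0,0,0],"dr":[0,0,0],"hand":-1}]'
python3 - <<'E'
from h import *
d=shot('wrist'); save('w2.png',np.clip(d['pixels']*1.4,0,255).astype(np.uint8)); print(arm.get_state()['eef_pos'])
E
```

```text
clock: 9.52
eef_pos: [0.4888, 0.0637, 0.3748]
tcp_rot: [0.967, 0.255, -0.0, -0.0]
contact_force: [-0.7, -0.1, 0.2]
grip_width: 0.999
clock: 9.93
eef_pos: [0.4975, 0.1539, 0.3364]
tcp_rot: [0.966, 0.259, -0.001, 0.0]
contact_force: [0.7, -0.3, 0.2]
grip_width: 1.0
[0.49783096 0.15304237 0.33706433]
```

View pics/w2.png

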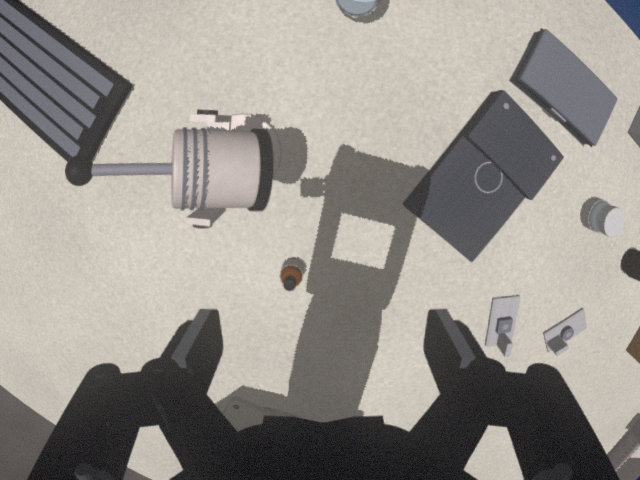

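The wrist picture (8 viewed) shows ball (79,172), rod to (172,169), drum to about (270,169) and ring (489,177) almost in line. Now the exact numbers.

```bash
cat > al.py <<'E'
from lamp import *
d=load('wrist'); px=d['pixels'].astype(float); g=px.mean(2); f=240/np.tan(np.radians(float(d['vfov']))/2)
def fray(u,v):
    x=np.atleast_1d(u)-d['cx'];y=np.atleast_1d(v)-d['cy'];r=np.hypot(x,y);t=r/f
    return np.stack([np.sin(t)*x/r,np.sin(t)*y/r,np.cos(t)],-1)
T=d['world_from_camera']
# ball blob
m=(g[150:195,55:105]<45).astype(np.uint8); m=cv2.morphologyEx(m,cv2.MORPH_OPEN,cv2.getStructuringElement(2,(13,13)))
c,rr=cv2.minEnclosingCircle(cv2.findNonZero(m)); mu=cv2.moments(m,True); ball=(55+mu['m10']/mu['m00'],150+mu['m01']/mu['m00']); print('ball px',ball,(55+c[0],150+c[1]),rr)
# ring: fit on z=.022 plane
A=ortho(d,.62,-.03,.04,.022,.00025).mean(2); hp=A-cv2.GaussianBlur(A,(0,0),20); t=np.linspace(0,6.28,200)
b=max((cv2.remap(hp.astype(np.float32),(160-(y+.03)/.00025+80*np.sin(t)-.5).astype(np.float32)[None],(160-(x-.62)/.00025+80*np.cos(t)-.5).astype(np.float32)[None],1).mean(),x,y) for x in np.arange(.61,.635,.0005) for y in np.arange(-.04,-.012,.0005)); print('ring',b)
ring=np.r_[b[1:],.022]; ru=np.array(proj(d,ring)); print('ring px',ru)
def edges(u,lo,hi,vis=False):
    col=cv2.GaussianBlur(g,(0,0),.8)[lo:hi,u-1:u+2].mean(1); return col
# rod centre: dark/bluish vs bright
rod=[]
sat=(px[...,2]-px[...,0])  # bluish
for u in range(98,164,3):
    w=np.clip((sat-np.median(sat[140:200,u]))[160:182,u],0,None)**2; w2=np.clip(np.median(g[140:158,u])-g[160:182,u],0,None); w2[w2<12]=0
    rod.append((u,160+(w2*np.arange(22)).sum()/w2.sum()))
rod=np.array(rod); print('rod',rod[::4].round(2).tolist())
# drum silhouette, by depth edge
z=d['z_map']; dr=[]
for u in range(210,256,5):
    k=np.where((z[120:225,u]>0)&(z[120:225,u]<z[120:225,u].max()-.08))[0]; dr.append((u,120+k.min(),120+k.max(),120+(k.min()+k.max())/2))
print('drum',dr)
b_=fray(*ball); r_=fray(*ru); n=np.cross(b_,r_)[0]; n/=np.linalg.norm(n)
print('rod out of plane mrad',((fray(*rod.T)@n)*1e3).round(2)[::3], 'n world',(T[:3,:3]@n).round(3))
print('drum axis',[ (1e3*(0.5*(fray(a,p)+fray(a,q))@n)[0]).round(2) for a,p,q,_ in dr])
S=np.vstack([fray(*rod.T),np.repeat(b_,8,0)]); _,s,V=np.linalg.svd(S); mm=V[2]*np.sign(V[2]@n); print('ring off rod plane mrad',1e3*(r_@mm),'mm',1e3*(r_@mm)*np.linalg.norm(ring-T[:3,3]))
v,u=np.mgrid[0:480,0:640]; F=fray(u.ravel(),v.ravel()).reshape(480,640,3); P=(F/F[...,2:]*z[...,None])@T[:3,:3].T+T[:3,3]; P[z==0]=np.nan; np.save('pics/wristP.npy',P)
x=lampfit([P],[.485,.266,np.radians(-65.5),np.radians(24.5)]); print('want',np.degrees(aim(x,ring[:2])))
pd=lambda x:(lambda e,u:np.linalg.norm(np.cross(e,u)))(ring-np.r_[x[:2],.17],unit(*x[2:])); print('beam misses ring by',pd(x))
E
python3 al.py
```

```text
Traceback (most recent call last):
  File "al.py", line 9, in <module>
    c,rr=cv2.minEnclosingCircle(cv2.findNonZero(m)); mu=cv2.moments(m,True); ball=(55+mu['m10']/mu['m00'],150+mu['m01']/mu['m00']); print('ball px',ball,(55+c[0],150+c[1]),rr)
         ~~~~~~~~~~~~~~~~~~~~~~^^^^^^^^^^^^^^^^^^^^
cv2.error: OpenCV(4.12.0) /io/opencv/modules/imgproc/src/shapedescr.cpp:201: error: (-215:Assertion failed) count >= 0 && (depth == CV_32F || depth == CV_32S) in function 'minEnclosingCircle'
```

```bash
python3 - <<'E'
s=open('al.py').read()
a=s.index("m=(g[150"); b=s.index("c,rr=")
s=s[:a]+"zz=d['z_map'][150:195,55:105]; m=((zz>0)&(zz<np.median(d['z_map'][200:260,80:120])-.1)).astype(np.uint8); m=cv2.morphologyEx(m,cv2.MORPH_OPEN,cv2.getStructuringElement(2,(15,15)))\n"+s[b:]
open('al.py','w').write(s)
E
python3 al.py
```

```text
ball px (79.60412757973734, 169.859287054409) (78.61111068725586, 170.0) 15.064263343811035
ring (np.float32(23.821291), np.float64(0.6234999999999985), np.float64(-0.02699999999999999))
ring px [488.40229655 177.2701242 ]
rod [[98.0, nan], [110.0, 168.81], [122.0, 168.6], [134.0, 168.49], [146.0, 168.54], [158.0, 168.36]]al.py:21: RuntimeWarning: invalid value encountered in scalar divide
  rod.append((u,160+(w2*np.arange(22)).sum()/w2.sum()))
Traceback (most recent call last):
  File "al.py", line 26, in <module>
    k=np.where((z[120:225,u]>0)&(z[120:225,u]<z[120:225,u].max()-.08))[0]; dr.append((u,120+k.min(),120+k.max(),120+(k.min()+k.max())/2))
                                                                                            ~~~~~^^
ValueError: zero-size array to reduction operation minimum which has no identity
```

```bash
sed -i "s/range(98,164,3)/range(104,164,3)/; s/z\[120:225,u\].max()-.08/np.nanpercentile(z[60:260,u],95)-.1/" al.py
sed -i "s/^    k=np.where/    if u in(215,245): print(u,z[110:230:8,u].round(3).tolist())\n    k=np.where/; s/; dr.append/\n    if len(k): dr.append/" al.py
python3 al.py
```

```text
ball px (79.60412757973734, 169.859287054409) (78.61111068725586, 170.0) 15.064263343811035
ring (np.float32(23.821291), np.float64(0.6234999999999985), np.float64(-0.02699999999999999))
ring px [488.40229655 177.2701242 ]
rod [[104.0, 169.21], [116.0, 168.95], [128.0, 168.78], [140.0, 168.29], [152.0, 168.12]]
215 [0.44699999690055847, 0.27900001406669617, 0.3269999921321869, 0.28700000047683716, 0.2800000011920929, 0.2770000100135803, 0.2770000100135803, 0.2759999930858612, 0.2770000100135803, 0.27900001406669617, 0.2849999964237213, 0.29100000858306885, 0.30300000309944153, 0.3240000009536743, 0.4959999918937683]
245 [0.4480000138282776, 0.4350000023841858, 0.4399999976158142, 0.29899999499320984, 0.28999999165534973, 0.28700000047683716, 0.28600001335144043, 0.28700000047683716, 0.289000004529953, 0.29100000858306885, 0.29600000381469727, 0.30000001192092896, 0.3140000104904175, 0.49300000071525574, 0.49799999594688416]
drum [(210, np.int64(120), np.int64(224), np.float64(172.0)), (215, np.int64(120), np.int64(220), np.float64(170.0)), (220, np.int64(120), np.int64(215), np.float
[... 274 characters left out ...]
.float64(169.0)), (250, np.int64(130), np.int64(210), np.float64(170.0)), (255, np.int64(129), np.int64(210), np.float64(169.5))]
rod out of plane mrad [1.69 2.24 2.21 3.37 3.21 4.48 4.85] n world [-0.875 -0.468  0.123]
drum axis [np.float64(16.87), np.float64(11.74), np.float64(5.25), np.float64(-5.26), np.float64(-5.24), np.float64(9.32), np.float64(10.63), np.float64(9.26), np.float64(11.85), np.float64(10.43)]
ring off rod plane mrad [-20.21517025] mm [-10.34343724]
lamp piv [0.4841 0.2666] az -66.64 tilt 24.5 n 4487 580 764 err [np.float64(0.0009), np.float64(0.0006), np.float64(0.0011)] ball [0.4444 0.3585 0.2156]
want [-64.59782553  24.47866303]
beam misses ring by 0.01157754877967984
```

The wrist view gives agreeing results: tilt is right (24.5° against 24.5° wanted), but the swivel is 2.0° short, so the beam misses the ring middle by about 11 mm. I'll regrip and swivel 2° more.

```bash
python3 -m jog '[{"offset":[0.24,-0.91,0],"dr":[0,0,0],"hand":-1},{"offset":[0.24,-0.91,0],"dr":[0,0,0],"hand":-1},{"offset":[0.24,-0.91,0],"dr":[0,0,0],"hand":-1},{"offset":[0.24,-0.91,0],"dr":[0,0,0],"hand":-1},{"offset":[0.24,-0.91,0],"dr":[0,0,0],"hand":-1},{"offset":[0.24,-0.91,0],"dr":[0,0,0],"hand":-1},{"offset":[0.24,-0.91,0],"dr":[0,0,0],"hand":-1},{"offset":[0.24,-0.91,0],"dr":[0,0,0],"hand":-1},{"offset":[0.24,-0.91,0],"dr":[0,0,0],"hand":-1}]'
python3 -m jog '[{"offset":[0,0,0],"dr":[0,0,-0.0772],"hand":-1},{"offset":[0,0,0],"dr":[0,0,-0.0772],"hand":-1},{"offset":[0,0,0],"dr":[0,0,-0.0772],"hand":-1},{"offset":[0,0,0],"dr":[0,0,-0.0772],"hand":-1},{"offset":[0,0,0],"dr":[0,0,-0.0772],"hand":-1},{"offset":[0,0,0],"dr":[0,0,-0.0772],"hand":-1},{"offset":[0,0,0],"dr":[0,0,-0.0772],"hand":-1},{"offset":[0,0,0],"dr":[0,0,-0.0772],"hand":-1},{"offset":[0,0,0],"dr":[0,0,-0.0772],"hand":-1},{"offset":[0,0,0],"dr":[0,0,-0.0772],"hand":-1},{"offset":[0,0,0],"dr":[0,0,-0.0772],"hand":-1},{"offset":[0,0,0],"dr":[0,0,-0.0772],"hand":-1}]'
python3 to.py .4432 .3574 .195
```

```text
clock: 10.73
eef_pos: [0.443, 0.3571, 0.3383]
tcp_rot: [0.966, 0.257, 0.001, -0.0]
contact_force: [-0.4, -0.6, 0.7]
grip_width: 0.998
clock: 11.73
eef_pos: [0.4435, 0.356, 0.3382]
tcp_rot: [0.548, 0.836, 0.0, 0.0]
contact_force: [0.3, -0.4, 1.3]
grip_width: 0.997
t 11.73 pos [0.4435 0.356  0.3382] yaw 113.54 zax [ 0.001  0.    -1.   ] F [ 0.3 -0.4  1.3] w 0.997
units [0.06 0.01 5.73]
```

```bash
python3 -m jog '[{"offset":[0.06,0,0.9],"dr":[0,0,0],"hand":-1},{"offset":[0,0,0.9],"dr":[0,0,0],"hand":-1},{"offset":[0,0,0.9],"dr":[0,0,0],"hand":-1},{"offset":[0,0,0.9],"dr":[0,0,0],"hand":-1},{"offset":[0,0,0.9],"dr":[0,0,0],"hand":-1},{"offset":[0,0,0.8],"dr":[0,0,0],"hand":-1},{"offset":[0,0,0.4],"dr":[0,0,0],"hand":-1},{"offset":[0,0,0],"dr":[0,0,0],"hand":1},{"offset":[0,0,0],"dr":[0,0,0],"hand":1},{"offset":[0,0,0],"dr":[0,0,0],"hand":1},{"offset":[0,0,0],"dr":[0,0,0],"hand":1},{"offset":[0,0,0],"dr":[0,0,0],"hand":1}]'
python3 -m jog '[{"offset":[0,0,0],"dr":[0,0,0],"hand":1},{"offset":[0,0,0],"dr":[0,0,0],"hand":1}]'
python3 to.py .4432 .3574 .195
```

```text
clock: 12.73
eef_pos: [0.4429, 0.3586, 0.1962]
tcp_rot: [0.55, 0.835, 0.001, 0.0]
contact_force: [-1.7, -0.7, 1.4]
grip_width: 0.3
clock: 12.9
eef_pos: [0.4427, 0.3588, 0.1959]
tcp_rot: [0.55, 0.835, 0.001, 0.0]
contact_force: [-1.2, 2.0, 2.0]
grip_width: 0.276
t 12.9 pos [0.4427 0.3588 0.1959] yaw 113.28 zax [ 0.001  0.001 -1.   ] F [-1.2  2.   2. ] w 0.276
units [-0.06 -0.    0.03]
```

```bash
python3 -m jog '[{"offset":[0,-0.075,0],"dr":[0,0,-0.011],"hand":1},{"offset":[0,-0.075,0],"dr":[0,0,-0.011],"hand":1},{"offset":[0,0,0],"dr":[0,0,0],"hand":1},{"offset":[0,0,0],"dr":[0,0,0],"hand":1},{"offset":[0,0,0],"dr":[0,0,0],"hand":-1},{"offset":[0,0,0],"dr":[0,0,0],"hand":-1},{"offset":[0,0,0],"dr":[0,0,0],"hand":-1},{"offset":[0,0,0],"dr":[0,0,0],"hand":-1},{"offset":[0,0,-0.5],"dr":[0,0,0],"hand":-1},{"offset":[0,0,-0.9],"dr":[0,0,0],"hand":-1},{"offset":[0,0,-0.9],"dr":[0,0,0],"hand":-1},{"offset":[0,0,-0.9],"dr":[0,0,0],"hand":-1}]'
python3 -m jog '[{"offset":[0,0,-0.9],"dr":[0,0,0],"hand":-1},{"offset":[0,0,-0.9],"dr":[0,0,0],"hand":-1},{"offset":[0,0,-0.9],"dr":[0,0,0.079],"hand":-1},{"offset":[0,0,0],"dr":[0,0,0.079],"hand":-1},{"offset":[0,0,0],"dr":[0,0,0.079],"hand":-1},{"offset":[0,0,0],"dr":[0,0,0.079],"hand":-1},{"offset":[0,0,0],"dr":[0,0,0.079],"hand":-1},{"offset":[0,0,0],"dr":[0,0,0.079],"hand":-1},{"offset":[0,0,0],"dr":[0,0,0.079],"hand":-1},{"offset":[0,0,0],"dr":[0,0,0.079],"hand":-1},{"offset":[0,0,0],"dr":[0,0,0.079],"hand":-1},{"offset":[0,0,0],"dr":[0,0,0.079],"hand":-1}]'
python3 to.py .498 .153 .337
```

```text
clock: 13.9
eef_pos: [0.4385, 0.3562, 0.2752]
tcp_rot: [0.535, 0.845, -0.001, -0.0]
contact_force: [0.6, 0.4, 0.6]
grip_width: 1.002
clock: 14.9
eef_pos: [0.4387, 0.3563, 0.342]
tcp_rot: [0.928, 0.373, -0.001, 0.0]
contact_force: [-0.5, -0.2, -0.3]
grip_width: 0.999
t 14.9 pos [0.4387 0.3563 0.342 ] yaw 43.8 zax [-0.001 -0.001 -1.   ] F [-0.5 -0.2 -0.3] w 0.999
units [-3.92  7.51  0.2 ]
```

```bash
python3 -m jog '[{"offset":[-0.49,0.94,0.03],"dr":[0,0,0],"hand":-1},{"offset":[-0.49,0.94,0.03],"dr":[0,0,0],"hand":-1},{"offset":[-0.49,0.94,0.03],"dr":[0,0,0],"hand":-1},{"offset":[-0.49,0.94,0.03],"dr":[0,0,0],"hand":-1},{"offset":[-0.49,0.94,0.03],"dr":[0,0,0],"hand":-1},{"offset":[-0.49,0.94,0.03],"dr":[0,0,0],"hand":-1},{"offset":[-0.49,0.94,0.03],"dr":[0,0,0],"hand":-1},{"offset":[-0.49,0.94,0.03],"dr":[0,0,0],"hand":-1},{"offset":[0,0,0],"dr":[0,0,0.077],"hand":-1},{"offset":[0,0,0],"dr":[0,0,0.077],"hand":-1},{"offset":[0,0,0],"dr":[0,0,0],"hand":-1},{"offset":[0,0,0],"dr":[0,0,0],"hand":-1}]'
python3 - <<'E'
from h import *
shot('wrist')
E
python3 al.py
```

```text
clock: 15.9
eef_pos: [0.4994, 0.1533, 0.3361]
tcp_rot: [0.965, 0.263, -0.0, 0.0]
contact_force: [0.8, 0.0, 0.5]
grip_width: 1.001
ball px (75.79228486646885, 171.45103857566767) (76.0, 171.5) 13.200478553771973
ring (np.float32(24.746712), np.float64(0.6234999999999985), np.float64(-0.02649999999999999))
ring px [486.97551474 179.59488791]
rod [[104.0, 172.91], [116.0, 172.06], [128.0, 171.64], [140.0, 170.99], [152.0, 170.75]]
215 [0.44699999690055847, 0.28700000047683716, 0.328000009059906, 0.2879999876022339, 0.28200000524520874, 0.27799999713897705, 0.27799999713897705, 0.2770000100135803, 0.27799999713897705, 0.2800000011920929, 0.2840000092983246, 0.28999999165534973, 0.30300000309944153, 0.3269999921321869, 0.4950000047683716]
245 [0.4490000009536743, 0.4350000023841858, 0.43799999356269836, 0.29899999499320984, 0.29100000858306885, 0.28700000047683716, 0.28600001335144043, 0.28600001335144043, 0.2879999876022339, 0.28999999165534973, 0.29499998688697815, 0.3009999990463257, 0.3140000104904175, 0.492000013589859, 0.4959999918937683]
drum [(210, np.int64(120), np.int64(224), np
[... 388 characters left out ...]
, np.float64(169.0)), (250, np.int64(128), np.int64(210), np.float64(169.0)), (255, np.int64(128), np.int64(210), np.float64(169.0))]
rod out of plane mrad [7.26 6.52 7.05 6.64 5.89 6.07 5.71] n world [-0.872 -0.473  0.128]
drum axis [np.float64(11.83), np.float64(7.96), np.float64(1.42), np.float64(-6.5), np.float64(4.05), np.float64(4.01), np.float64(5.27), np.float64(3.86), np.float64(3.74), np.float64(3.61)]
ring off rod plane mrad [-27.28970133] mm [-13.94914557]
lamp piv [0.484  0.2666] az -64.47 tilt 23.91 n 4505 577 750 err [np.float64(0.001), np.float64(0.0005), np.float64(0.0011)] ball [0.4407 0.3573 0.2146]
want [-64.55295502  24.51263812]
beam misses ring by 0.0037928730345487154
```

```bash
python3 chk.py; python3 - <<'E'
from lamp import *
P=np.load('pics/wristP.npy')
x=lampfit([P],[.484,.2666,np.radians(-64.5),.42])
piv=np.r_[x[:2],.17];u=unit(*x[2:])
# independent: rod+drum axis line by depth, ball sphere free
p=P.reshape(-1,3);p=p[np.isfinite(p).all(1)]; b=piv-.11*u
from scipy.optimize import least_squares
q=p[(np.linalg.norm(p-b,axis=1)<.018)&((p-piv)@u<-.1)]
f=least_squares(lambda c:np.linalg.norm(q-c,axis=1)-.013,b,loss='soft_l1',f_scale=.001); print('free ball',f.x.round(4))
k=piv-f.x; print('az,tilt from ball+piv',np.degrees([np.arctan2(k[1],k[0]),np.arctan2(-k[2],np.hypot(*k[:2]))]),np.linalg.norm(k))
t=p[(np.hypot(p[:,0]-.62,p[:,1]+.0)<.03)]; print('floor z wrist',np.median(t[:,2])); t=p[(np.hypot(p[:,0]-.42,p[:,1]-.1)<.03)]; print('table z',np.median(t[:,2]))
E
```

```text
lamp piv [0.4827 0.2673] az -65.41 tilt 23.14 n 736 117 176 err [np.float64(0.0018), np.float64(0.0012), np.float64(0.0021)] ball [0.4407 0.3593 0.2132]
 want [-64.41  24.5 ]
 hits [ 0.6269 -0.0476]
lamp piv [0.4852 0.2654] az -63.65 tilt 23.54 n 350 57 137 err [np.float64(0.0012), np.float64(0.0008), np.float64(0.0012)] ball [0.4404 0.3558 0.2139]
 want [-64.65  24.69]
 hits [ 0.6359 -0.0391]
lamp piv [0.4835 0.2663] az -64.86 tilt 23.33 n 1096 177 313 err [np.float64(0.0017), np.float64(0.0013), np.float64(0.0017)] ball [0.4405 0.3577 0.2136]
 want [-64.44  24.59]
 hits [ 0.6292 -0.0443]
lamp piv [0.484  0.2666] az -64.47 tilt 23.91 n 4505 577 750 err [np.float64(0.001), np.float64(0.0005), np.float64(0.0011)] ball [0.4407 0.3573 0.2146]
free ball [0.441  0.3565 0.2136]
az,tilt from ball+piv [-64.41148348  23.58604391] 0.108844373251643
floor z wrist 0.02317811342610976
table z 0.0007512096399093227
```

All cameras now agree on azimuth (about 0° ±1°), but the tilt dropped to about 23.7° against 24.55° wanted. One more small regrip, to raise the ball about 1.5 mm.

```bash
python3 -m jog '[{"offset":[0.24,-0.91,0],"dr":[0,0,0],"hand":-1},{"offset":[0.24,-0.91,0],"dr":[0,0,0],"hand":-1},{"offset":[0.24,-0.91,0],"dr":[0,0,0],"hand":-1},{"offset":[0.24,-0.91,0],"dr":[0,0,0],"hand":-1},{"offset":[0.24,-0.91,0],"dr":[0,0,0],"hand":-1},{"offset":[0.24,-0.91,0],"dr":[0,0,0],"hand":-1},{"offset":[0.24,-0.91,0],"dr":[0,0,0],"hand":-1},{"offset":[0.24,-0.91,0],"dr":[0,0,0],"hand":-1},{"offset":[0.24,-0.91,0],"dr":[0,0,0],"hand":-1}]'
python3 -m jog '[{"offset":[0,0,0],"dr":[0,0,-0.0785],"hand":-1},{"offset":[0,0,0],"dr":[0,0,-0.0785],"hand":-1},{"offset":[0,0,0],"dr":[0,0,-0.0785],"hand":-1},{"offset":[0,0,0],"dr":[0,0,-0.0785],"hand":-1},{"offset":[0,0,0],"dr":[0,0,-0.0785],"hand":-1},{"offset":[0,0,0],"dr":[0,0,-0.0785],"hand":-1},{"offset":[0,0,0],"dr":[0,0,-0.0785],"hand":-1},{"offset":[0,0,0],"dr":[0,0,-0.0785],"hand":-1},{"offset":[0,0,0],"dr":[0,0,-0.0785],"hand":-1},{"offset":[0,0,0],"dr":[0,0,-0.0785],"hand":-1},{"offset":[0,0,0],"dr":[0,0,-0.0785],"hand":-1},{"offset":[0,0,0],"dr":[0,0,-0.0785],"hand":-1}]'
python3 to.py .439 .3565 .195
```

```text
clock: 16.8
eef_pos: [0.4421, 0.3589, 0.3364]
tcp_rot: [0.965, 0.263, -0.0, 0.0]
contact_force: [-0.2, -0.3, 0.2]
grip_width: 1.001
clock: 17.8
eef_pos: [0.4426, 0.3579, 0.3363]
tcp_rot: [0.533, 0.846, -0.0, 0.0]
contact_force: [-0.2, -0.0, 0.8]
grip_width: 0.999
t 17.8 pos [0.4426 0.3579 0.3363] yaw 115.59 zax [-0. -0. -1.] F [-0.2 -0.   0.8] w 0.999
units [ 0.01 -0.15  5.65]
```

```bash
python3 -m jog '[{"offset":[0,-0.15,0.9],"dr":[0,0,0],"hand":-1},{"offset":[0,0,0.9],"dr":[0,0,0],"hand":-1},{"offset":[0,0,0.9],"dr":[0,0,0],"hand":-1},{"offset":[0,0,0.9],"dr":[0,0,0],"hand":-1},{"offset":[0,0,0.9],"dr":[0,0,0],"hand":-1},{"offset":[0,0,0.8],"dr":[0,0,0],"hand":-1},{"offset":[0,0,0.35],"dr":[0,0,0],"hand":-1},{"offset":[0,0,0],"dr":[0,0,0],"hand":1},{"offset":[0,0,0],"dr":[0,0,0],"hand":1},{"offset":[0,0,0],"dr":[0,0,0],"hand":1},{"offset":[0,0,0],"dr":[0,0,0],"hand":1},{"offset":[0,0,0],"dr":[0,0,0],"hand":1}]'
python3 -m jog '[{"offset":[0,0,0],"dr":[0,0,0],"hand":1},{"offset":[0,0,0],"dr":[0,0,0],"hand":1},{"offset":[-0.015,0,-0.035],"dr":[0,0,0],"hand":1},{"offset":[-0.015,0,-0.035],"dr":[0,0,0],"hand":1},{"offset":[0,0,0],"dr":[0,0,0],"hand":1},{"offset":[0,0,0],"dr":[0,0,0],"hand":1}]'
python3 to.py .439 .3565 .195
python3 -m jog '[{"offset":[0,0,0],"dr":[0,0,0],"hand":-1},{"offset":[0,0,0],"dr":[0,0,0],"hand":-1},{"offset":[0,0,0],"dr":[0,0,0],"hand":-1},{"offset":[0,0,0],"dr":[0,0,0],"hand":-1},{"offset":[0,0,-0.5],"dr":[0,0,0],"hand":-1},{"offset":[0,0,-0.9],"dr":[0,0,0],"hand":-1},{"offset":[0,0,-0.9],"dr":[0,0,0],"hand":-1},{"offset":[0,0,-0.9],"dr":[0,0,0],"hand":-1},{"offset":[0,0,-0.9],"dr":[0,0,0],"hand":-1},{"offset":[0,0,-0.9],"dr":[0,0,0],"hand":-1},{"offset":[0,0,-0.9],"dr":[0,0,0.079],"hand":-1},{"offset":[0,0,0],"dr":[0,0,0.079],"hand":-1}]'
python3 -m jog '[{"offset":[0,0,0],"dr":[0,0,0.079],"hand":-1},{"offset":[0,0,0],"dr":[0,0,0.079],"hand":-1},{"offset":[0,0,0],"dr":[0,0,0.079],"hand":-1},{"offset":[0,0,0],"dr":[0,0,0.079],"hand":-1},{"offset":[0,0,0],"dr":[0,0,0.079],"hand":-1},{"offset":[0,0,0],"dr":[0,0,0.079],"hand":-1},{"offset":[0,0,0],"dr":[0,0,0.079],"hand":-1},{"offset":[0,0,0],"dr":[0,0,0.079],"hand":-1},{"offset":[0,0,0],"dr":[0,0,0.079],"hand":-1},{"offset":[0,0,0],"dr":[0,0,0.079],"hand":-1}]'
python3 to.py .499 .153 .337
```

```text
clock: 18.8
eef_pos: [0.44, 0.3564, 0.1964]
tcp_rot: [0.537, 0.844, 0.001, 0.0]
contact_force: [-4.1, -0.6, 1.8]
grip_width: 0.297
clock: 19.3
eef_pos: [0.44, 0.356, 0.1974]
tcp_rot: [0.537, 0.844, 0.001, -0.0]
contact_force: [-0.9, 5.4, 0.7]
grip_width: 0.276
t 19.3 pos [0.44   0.356  0.1974] yaw 115.08 zax [ 0.001  0.001 -1.   ] F [-0.9  5.4  0.7] w 0.276
units [ 0.03 -0.03  0.09]
clock: 20.3
eef_pos: [0.4415, 0.3563, 0.3493]
tcp_rot: [0.639, 0.769, 0.004, 0.001]
contact_force: [0.3, -0.1, 0.6]
grip_width: 0.998
clock: 21.13
eef_pos: [0.4397, 0.3549, 0.3441]
tcp_rot: [0.967, 0.254, -0.0, 0.0]
contact_force: [-0.7, -0.1, -0.1]
grip_width: 1.001
t 21.13 pos [0.4397 0.3549 0.3441] yaw 29.4 zax [-0.    -0.001 -1.   ] F [-0.7 -0.1 -0.1] w 1.001
units [-1.9   8.2   0.29]
```

```bash
python3 -m jog '[{"offset":[-0.21,0.91,0.03],"dr":[0,0,0],"hand":-1},{"offset":[-0.21,0.91,0.03],"dr":[0,0,0],"hand":-1},{"offset":[-0.21,0.91,0.03],"dr":[0,0,0],"hand":-1},{"offset":[-0.21,0.91,0.03],"dr":[0,0,0],"hand":-1},{"offset":[-0.21,0.91,0.03],"dr":[0,0,0],"hand":-1},{"offset":[-0.21,0.91,0.03],"dr":[0,0,0],"hand":-1},{"offset":[-0.21,0.91,0.03],"dr":[0,0,0],"hand":-1},{"offset":[-0.21,0.91,0.03],"dr":[0,0,0],"hand":-1},{"offset":[-0.21,0.91,0.03],"dr":[0,0,0],"hand":-1},{"offset":[0,0,0],"dr":[0,0,0],"hand":-1},{"offset":[0,0,0],"dr":[0,0,0],"hand":-1}]'
python3 - <<'E'
from h import *
shot('wrist')
E
python3 al.py | grep -v '^2\|drum ['; python3 chk.py
```

```text
clock: 22.05
eef_pos: [0.5005, 0.153, 0.3375]
tcp_rot: [0.967, 0.256, -0.0, 0.0]
contact_force: [0.8, 0.6, -0.2]
grip_width: 0.996
lamp piv [0.4826 0.2676] az -65.53 tilt 23.71 n 736 116 170 err [np.float64(0.0017), np.float64(0.0013), np.float64(0.002)] ball [0.4409 0.3593 0.2142]
 want [-64.41  24.48]
 hits [ 0.6222 -0.039 ]
lamp piv [0.4853 0.2655] az -63.86 tilt 24.23 n 347 57 134 err [np.float64(0.0013), np.float64(0.0007), np.float64(0.0013)] ball [0.4411 0.3556 0.2151]
 want [-64.67  24.69]
 hits [ 0.6301 -0.0297]
lamp piv [0.4833 0.2666] az -65.03 tilt 23.99 n 1091 174 305 err [np.float64(0.0017), np.float64(0.0014), np.float64(0.0017)] ball [0.4409 0.3577 0.2147]
 want [-64.44  24.57]
 hits [ 0.6237 -0.0349]grep: Invalid regular expression
Exception ignored on flushing sys.stdout:
BrokenPipeError: [Errno 32] Broken pipe
```

```bash
python3 al.py | grep -v '^2\|drum'; python3 to.py .476 -.328 .3
```

```text
ball px (79.38023450586265, 178.46566164154103) (79.37686538696289, 178.07089614868164) 14.9422025680542
ring (np.float32(24.840464), np.float64(0.6234999999999985), np.float64(-0.02649999999999999))
ring px [486.07204198 177.62747702]
rod [[104.0, 175.83], [116.0, 175.51], [128.0, 175.04], [140.0, 174.49], [152.0, 173.76]]
rod out of plane mrad [-2.35 -1.54 -1.05 -0.87 -0.45 -0.61 -1.02] n world [-0.868 -0.479  0.133]
ring off rod plane mrad [3.10275059] mm [1.58740231]
lamp piv [0.484  0.2666] az -64.67 tilt 24.3 n 4441 569 743 err [np.float64(0.0009), np.float64(0.0006), np.float64(0.0011)] ball [0.4411 0.3572 0.2153]
want [-64.54957515  24.51295081]
beam misses ring by 0.0014565612537640596
t 22.2 pos [0.5002 0.1546 0.3376] yaw 29.79 zax [-0.  0. -1.] F [-0.4 -0.4 -0. ] w 1.0
units [-10.43  16.27   1.5 ]
```

The lamp now points within about 1.5 mm of the ring middle by the wrist camera. Line check: the rod plane passes 1.6 mm from the ring. Now the carrier with the round mount.

```bash
python3 -m jog '[{"offset":[-0.613,0.957,0.09],"dr":[0,0,0],"hand":-1},{"offset":[-0.613,0.957,0.09],"dr":[0,0,0],"hand":-1},{"offset":[-0.613,0.957,0.09],"dr":[0,0,0],"hand":-1},{"offset":[-0.613,0.957,0.09],"dr":[0,0,0],"hand":-1},{"offset":[-0.613,0.957,0.09],"dr":[0,0,0],"hand":-1},{"offset":[-0.613,0.957,0.09],"dr":[0,0,0],"hand":-1},{"offset":[-0.613,0.957,0.09],"dr":[0,0,0],"hand":-1},{"offset":[-0.613,0.957,0.09],"dr":[0,0,0],"hand":-1},{"offset":[-0.613,0.957,0.09],"dr":[0,0,0],"hand":-1},{"offset":[-0.613,0.957,0.09],"dr":[0,0,0],"hand":-1},{"offset":[-0.613,0.957,0.09],"dr":[0,0,0],"hand":-1},{"offset":[-0.613,0.957,0.09],"dr":[0,0,0],"hand":-1}]'
python3 -m jog '[{"offset":[-0.613,0.957,0.09],"dr":[0,0,0],"hand":-1},{"offset":[-0.613,0.957,0.09],"dr":[0,0,0],"hand":-1},{"offset":[-0.613,0.957,0.09],"dr":[0,0,0],"hand":-1},{"offset":[-0.613,0.957,0.09],"dr":[0,0,0.0745],"hand":-1},{"offset":[-0.62,0.957,0.09],"dr":[0,0,0.0745],"hand":-1},{"offset":[0,0,0.3],"dr":[0,0,0.0745],"hand":-1},{"offset":[0,0,0.6],"dr":[0,0,0.0745],"hand":-1},{"offset":[0,0,0.6],"dr":[0,0,0.0745],"hand":-1},{"offset":[0,0,0.6],"dr":[0,0,0.0745],"hand":-1},{"offset":[0,0,0.6],"dr":[0,0,0.0745],"hand":-1},{"offset":[0,0,0.6],"dr":[0,0,0.0745],"hand":-1},{"offset":[0,0,0.6],"dr":[0,0,0.0745],"hand":-1}]'
python3 -m jog '[{"offset":[0,0,0],"dr":[0,0,0],"hand":-1}]'
python3 to.py .476 -.328 .1
python3 - <<'E'
from h import *
d=shot('wrist'); A=ortho(d,.5,-.333,.08,.006,.0004); B=ortho(d,.49,-.333,.08,.042,.0004)
save('w3.png',np.clip(np.hstack([A,B]).astype(float)*1.4,0,255).astype(np.uint8))
E
```

```text
clock: 23.2
eef_pos: [0.4834, -0.1869, 0.3107]
tcp_rot: [0.966, 0.258, 0.0, 0.0]
contact_force: [0.5, 0.6, 0.1]
grip_width: 0.999
clock: 24.2
eef_pos: [0.4734, -0.3271, 0.2012]
tcp_rot: [0.964, -0.266, 0.0, -0.0]
contact_force: [-0.1, 0.7, 0.2]
grip_width: 1.004
clock: 24.28
eef_pos: [0.4718, -0.326, 0.199]
tcp_rot: [0.964, -0.265, -0.002, -0.001]
contact_force: [-0.6, 0.4, -0.2]
grip_width: 1.001
t 24.28 pos [ 0.4718 -0.326   0.199 ] yaw -30.73 zax [-0.004  0.003 -1.   ] F [-0.6  0.4 -0.2] w 1.001
units [ 0.2  -0.01  3.96]
```

View pics/w3.png

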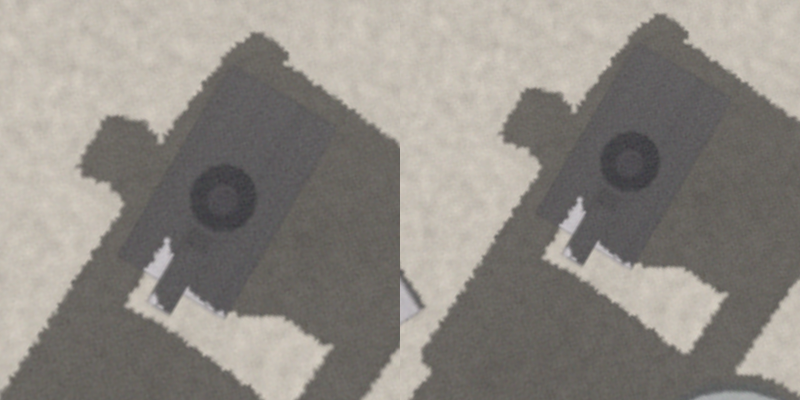

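The orthophoto (9 viewed) confirms the carrier at (281,97)–(171,286): nose (0.541, −0.366), yaw −30.2°, fin (0.4755, −0.327). Descend.

```bash
python3 -m jog '[{"offset":[0.15,-0.01,0.9],"dr":[0,0,0],"hand":-1},{"offset":[0,0,0.9],"dr":[0,0,0],"hand":-1},{"offset":[0,0,0.9],"dr":[0,0,0],"hand":-1},{"offset":[0,0,0.9],"dr":[0,0,0],"hand":-1},{"offset":[0,0,0.9],"dr":[0,0,0],"hand":-1},{"offset":[0,0,0.7],"dr":[0,0,0],"hand":-1},{"offset":[0,0,0],"dr":[0,0,0],"hand":-1},{"offset":[0,0,0],"dr":[0,0,0],"hand":-1}]'
python3 to.py .4757 -.3273 .011
```

```text
clock: 25.0
eef_pos: [0.4765, -0.3295, 0.0722]
tcp_rot: [0.965, -0.262, -0.0, -0.0]
contact_force: [0.8, -0.4, -0.3]
grip_width: 1.001
t 25.0 pos [ 0.4765 -0.3295  0.0722] yaw -30.4 zax [-0.  0. -1.] F [ 0.8 -0.4 -0.3] w 1.001
units [-0.07 -0.06  2.45]
```

```bash
python3 -m jog '[{"offset":[-0.07,-0.06,0.8],"dr":[0,0,0],"hand":-1},{"offset":[0,0,0.8],"dr":[0,0,0],"hand":-1},{"offset":[0,0,0.5],"dr":[0,0,0],"hand":-1},{"offset":[0,0,0.3],"dr":[0,0,0],"hand":-1},{"offset":[0,0,0],"dr":[0,0,0],"hand":-1}]' 
python3 -m jog '[{"offset":[0,0,0],"dr":[0,0,0],"hand":1},{"offset":[0,0,0],"dr":[0,0,0],"hand":1},{"offset":[0,0,0],"dr":[0,0,0],"hand":1},{"offset":[0,0,0],"dr":[0,0,0],"hand":1},{"offset":[0,0,0],"dr":[0,0,0],"hand":1},{"offset":[0,0,0],"dr":[0,0,0],"hand":1},{"offset":[0,0,0],"dr":[0,0,0],"hand":1},{"offset":[0,0,0],"dr":[0,0,0],"hand":1}]' 80
python3 to.py .4757 -.3273 .011
```

```text
clock: 25.42
eef_pos: [0.4753, -0.3274, 0.0116]
tcp_rot: [0.965, -0.263, -0.0, -0.0]
contact_force: [-0.1, 0.2, 0.7]
grip_width: 1.001
clock: 26.08
eef_pos: [0.4755, -0.3277, 0.0124]
tcp_rot: [0.965, -0.264, 0.0, 0.0]
contact_force: [-1.6, 0.3, 6.0]
grip_width: 0.106
t 26.08 pos [ 0.4755 -0.3277  0.0124] yaw -30.58 zax [ 0. -0. -1.] F [-1.6  0.3  6. ] w 0.106
units [-0.   -0.02  0.06]
```

```bash
python3 -m jog '[{"offset":[0,0,-0.3],"dr":[0,0,0],"hand":1},{"offset":[0,0,-0.7],"dr":[0,0,0],"hand":1},{"offset":[0,0,-0.9],"dr":[0,0,0],"hand":1},{"offset":[0,0,-0.9],"dr":[0,0,0],"hand":1},{"offset":[0,0,-0.9],"dr":[0,0,0],"hand":1},{"offset":[-0.3,-0.93,-0.2],"dr":[0,0,0],"hand":1},{"offset":[-0.3,-0.93,0],"dr":[0,0,0],"hand":1},{"offset":[-0.3,-0.93,0],"dr":[0,0,0],"hand":1},{"offset":[-0.3,-0.93,0],"dr":[0,0,0],"hand":1},{"offset":[-0.3,-0.93,0],"dr":[0,0,0],"hand":1},{"offset":[-0.3,-0.93,0],"dr":[0,0,0],"hand":1},{"offset":[-0.3,-0.93,0],"dr":[0,0,0],"hand":1}]'
python3 -m jog '[{"offset":[-0.3,-0.93,0],"dr":[0,0,0],"hand":1},{"offset":[-0.3,-0.93,0],"dr":[0,0,0],"hand":1},{"offset":[-0.3,-0.93,0],"dr":[0,0,0],"hand":1},{"offset":[-0.3,-0.93,0],"dr":[0,0,0],"hand":1},{"offset":[-0.3,-0.93,0],"dr":[0,0,0],"hand":1},{"offset":[-0.3,-0.93,0],"dr":[0,0,0],"hand":1},{"offset":[0,0,0],"dr":[0,0,-0.065],"hand":1},{"offset":[0,0,0],"dr":[0,0,-0.065],"hand":1},{"offset":[0,0,0],"dr":[0,0,-0.065],"hand":1},{"offset":[0,0,0],"dr":[0,0,-0.066],"hand":1},{"offset":[0,0,0],"dr":[0,0,0],"hand":1},{"offset":[0,0,0],"dr":[0,0,0],"hand":1}]'
python3 to.py .5451 -.0166 .0345
python3 - <<'E'
from h import *
d=shot('side'); q=d['pixels'][190:310,240:400]
w=shot('wrist')['pixels']
save('v1.png',np.vstack([cv2.resize(q,(640,480),interpolation=cv2.INTER_CUBIC)[:300*1],np.zeros((0,640,3),np.uint8)]) if 0 else np.hstack([cv2.resize(q,(400,300),interpolation=cv2.INTER_CUBIC),cv2.resize(w,(400,300),interpolation=cv2.INTER_AREA)]))
E
```

```text
clock: 27.08
eef_pos: [0.5128, -0.1594, 0.1096]
tcp_rot: [0.965, -0.264, -0.0, -0.0]
contact_force: [-0.2, 0.1, -0.7]
grip_width: 0.105
clock: 28.08
eef_pos: [0.545, -0.0176, 0.1095]
tcp_rot: [0.998, -0.063, -0.0, -0.0]
contact_force: [0.1, 0.3, -0.8]
grip_width: 0.104
t 28.08 pos [ 0.545  -0.0176  0.1095] yaw -7.26 zax [-0.  0. -1.] F [ 0.1  0.3 -0.8] w 0.104
units [ 0.   -0.04  3.  ]
```

View pics/v1.png

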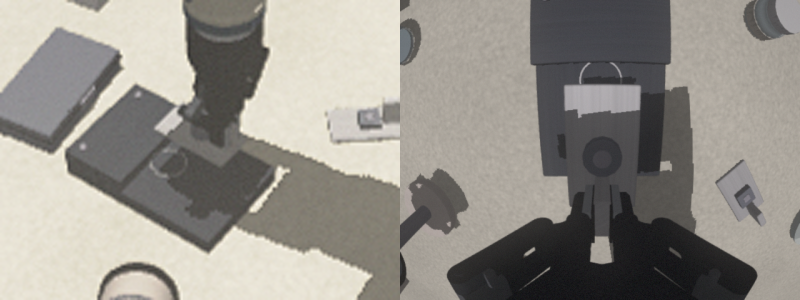

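The picture (10 viewed) shows the carrier level, centred and parallel over the stage: wrist part, plate x ≈ 602, ring x ≈ 601, lip straight across at row 63. Now set it down by feel.

```bash
python3 -m jog '[{"offset":[0,-0.04,0.6],"dr":[0,0,0],"hand":1},{"offset":[0,0,0.8],"dr":[0,0,0],"hand":1},{"offset":[0,0,0.8],"dr":[0,0,0],"hand":1},{"offset":[0,0,0.5],"dr":[0,0,0],"hand":1},{"offset":[0,0,0.2],"dr":[0,0,0],"hand":1},{"offset":[0,0,0],"dr":[0,0,0],"hand":1},{"offset":[0,0,0],"dr":[0,0,0],"hand":1}]'
python3 to.py .5451 -.0166 .0345
python3 -m jog '[{"offset":[0,0,0.05],"dr":[0,0,0],"hand":1},{"offset":[0,0,0],"dr":[0,0,0],"hand":1}]'
python3 -m jog '[{"offset":[0,0,0.04],"dr":[0,0,0],"hand":1},{"offset":[0,0,0],"dr":[0,0,0],"hand":1}]'
```

```text
clock: 28.77
eef_pos: [0.5455, -0.0168, 0.0372]
tcp_rot: [0.998, -0.062, 0.0, -0.0]
contact_force: [0.7, -0.3, -1.3]
grip_width: 0.104
t 28.77 pos [ 0.5455 -0.0168  0.0372] yaw -7.12 zax [ 0.  0. -1.] F [ 0.7 -0.3 -1.3] w 0.104
units [-0.02 -0.    0.11]
clock: 28.93
eef_pos: [0.546, -0.0168, 0.0365]
tcp_rot: [0.998, -0.062, 0.001, -0.0]
contact_force: [-0.5, -0.0, 0.0]
grip_width: 0.104
clock: 29.1
eef_pos: [0.5456, -0.0167, 0.0351]
tcp_rot: [0.998, -0.062, 0.0, 0.0]
contact_force: [0.3, 0.4, 0.0]
grip_width: 0.103
```

```bash
for i in 1; do python3 -m jog '[{"offset":[0,0,0.03],"dr":[0,0,0],"hand":1},{"offset":[0,0,0],"dr":[0,0,0],"hand":1}]'; done
python3 -m jog '[{"offset":[0,0,0.02],"dr":[0,0,0],"hand":1},{"offset":[0,0,0],"dr":[0,0,0],"hand":1}]'
python3 -m jog '[{"offset":[0,0,0.02],"dr":[0,0,0],"hand":1},{"offset":[0,0,0],"dr":[0,0,0],"hand":1}]'
```

```text
clock: 29.27
eef_pos: [0.5456, -0.0167, 0.0344]
tcp_rot: [0.998, -0.062, 0.0, -0.0]
contact_force: [-1.5, -0.3, 3.7]
grip_width: 0.1
clock: 29.43
eef_pos: [0.5456, -0.0167, 0.0344]
tcp_rot: [0.998, -0.062, 0.0, -0.0]
contact_force: [-2.0, 0.1, 10.4]
grip_width: 0.11
clock: 29.6
eef_pos: [0.5456, -0.0167, 0.0344]
tcp_rot: [0.998, -0.062, 0.0, -0.0]
contact_force: [-5.5, -0.2, 16.5]
grip_width: 0.105
```

Floor found at TCP z = 0.0344. Ease the down-press and slide in.

```bash
python3 -m jog '[{"offset":[0,0,-0.04],"dr":[0,0,0],"hand":1},{"offset":[0.2,0,0],"dr":[0,0,0],"hand":1},{"offset":[0.2,0,0],"dr":[0,0,0],"hand":1},{"offset":[0.2,0,0],"dr":[0,0,0],"hand":1},{"offset":[0.1,0,0],"dr":[0,0,0],"hand":1},{"offset":[0,0,0],"dr":[0,0,0],"hand":1}]'
python3 -m jog '[{"offset":[0.2,0,0],"dr":[0,0,0],"hand":1},{"offset":[0.2,0,0],"dr":[0,0,0],"hand":1},{"offset":[0.2,0,0],"dr":[0,0,0],"hand":1},{"offset":[0.2,0,0],"dr":[0,0,0],"hand":1},{"offset":[0.1,0,0],"dr":[0,0,0],"hand":1},{"offset":[0,0,0],"dr":[0,0,0],"hand":1},{"offset":[0,0,0],"dr":[0,0,0],"hand":1}]'
python3 to.py .5947 -.0230 .0344
```

```text
clock: 30.1
eef_pos: [0.5626, -0.0189, 0.0344]
tcp_rot: [0.998, -0.062, -0.0, -0.0]
contact_force: [-4.6, -0.5, 9.8]
grip_width: 0.103
clock: 30.68
eef_pos: [0.5849, -0.0216, 0.0344]
tcp_rot: [0.998, -0.062, -0.0, -0.0]
contact_force: [-4.1, 0.2, 9.1]
grip_width: 0.101
t 30.68 pos [ 0.5849 -0.0216  0.0344] yaw -7.09 zax [-0.001  0.    -1.   ] F [-4.1  0.2  9.1] w 0.101
units [0.39 0.01 0.  ]
```

```bash
python3 -m jog '[{"offset":[0.1,0,-0.01],"dr":[0,0,0],"hand":1},{"offset":[0,0,0],"dr":[0,0,0],"hand":1}]'
python3 -m jog '[{"offset":[0.1,0,0],"dr":[0,0,0],"hand":1},{"offset":[0,0,0],"dr":[0,0,0],"hand":1}]'
python3 -m jog '[{"offset":[0.08,0,0],"dr":[0,0,0],"hand":1},{"offset":[0,0,0],"dr":[0,0,0],"hand":1}]'
python3 -m jog '[{"offset":[0.05,0,0],"dr":[0,0,0],"hand":1},{"offset":[0,0,0],"dr":[0,0,0],"hand":1}]'
python3 -m jog '[{"offset":[0.05,0,0],"dr":[0,0,0],"hand":1},{"offset":[0,0,0],"dr":[0,0,0],"hand":1}]'
```

```text
clock: 30.85
eef_pos: [0.5853, -0.0217, 0.0344]
tcp_rot: [0.998, -0.062, -0.003, -0.0]
contact_force: [-11.1, 1.4, 14.0]
grip_width: 0.105
clock: 31.02
eef_pos: [0.5869, -0.022, 0.0344]
tcp_rot: [0.998, -0.062, -0.003, -0.0]
contact_force: [-12.9, 1.1, 15.2]
grip_width: 0.104
clock: 31.18
eef_pos: [0.5884, -0.0222, 0.0344]
tcp_rot: [0.998, -0.062, -0.004, -0.0]
contact_force: [-14.8, 1.7, 17.3]
grip_width: 0.106
clock: 31.35
eef_pos: [0.5892, -0.0223, 0.0344]
tcp_rot: [0.998, -0.062, -0.004, -0.0]
contact_force: [-16.5, 1.7, 18.6]
grip_width: 0.098
clock: 31.52
eef_pos: [0.5902, -0.0224, 0.0344]
tcp_rot: [0.998, -0.062, -0.004, -0.0]
contact_force: [-17.8, 2.2, 20.1]
grip_width: 0.102
```

Contact with the stop came at TCP x ≈ 0.585, and the force is rising along the spring. I'll ease the down-press and carry on to the hard end.

```bash
python3 -m jog '[{"offset":[0,0,-0.05],"dr":[0,0,0],"hand":1},{"offset":[0,0,0],"dr":[0,0,0],"hand":1}]'
python3 -m jog '[{"offset":[0.06,0,0],"dr":[0,0,0],"hand":1},{"offset":[0,0,0],"dr":[0,0,0],"hand":1}]'
python3 -m jog '[{"offset":[0.06,0,-0.01],"dr":[0,0,0],"hand":1},{"offset":[0,0,0],"dr":[0,0,0],"hand":1}]'
python3 -m jog '[{"offset":[0.06,0,-0.01],"dr":[0,0,0],"hand":1},{"offset":[0,0,0],"dr":[0,0,0],"hand":1}]'
python3 to.py .5947 -.0230 .0344
```

```text
clock: 31.68
eef_pos: [0.5915, -0.0226, 0.0349]
tcp_rot: [0.998, -0.062, -0.003, -0.0]
contact_force: [-9.4, 0.5, 2.1]
grip_width: 0.1
clock: 31.85
eef_pos: [0.5928, -0.0227, 0.0347]
tcp_rot: [0.998, -0.062, -0.003, -0.0]
contact_force: [-9.1, 1.0, 5.3]
grip_width: 0.101
clock: 32.02
eef_pos: [0.593, -0.0228, 0.0348]
tcp_rot: [0.998, -0.062, -0.005, -0.0]
contact_force: [-13.1, 1.3, 9.4]
grip_width: 0.101
clock: 32.18
eef_pos: [0.593, -0.0228, 0.0349]
tcp_rot: [0.998, -0.062, -0.006, -0.0]
contact_force: [-17.4, 3.0, 11.6]
grip_width: 0.102
t 32.18 pos [ 0.593  -0.0228  0.0349] yaw -7.08 zax [-0.012  0.001 -1.   ] F [-17.4   3.   11.6] w 0.102
units [ 0.07 -0.    0.02]
```

```bash
python3 -m jog '[{"offset":[-0.05,0,0],"dr":[0,0.007,0],"hand":1},{"offset":[0,0,0],"dr":[0,0,0],"hand":1},{"offset":[0,0,0],"dr":[0,0,0],"hand":1}]'
python3 to.py .5947 -.0230 .0344
```

```text
clock: 32.43
eef_pos: [0.593, -0.0228, 0.0345]
tcp_rot: [0.998, -0.062, 0.001, 0.0]
contact_force: [-10.7, 0.2, 3.2]
grip_width: 0.101
t 32.43 pos [ 0.593  -0.0228  0.0345] yaw -7.07 zax [ 0.001 -0.001 -1.   ] F [-10.7   0.2   3.2] w 0.101
units [ 0.07 -0.    0.  ]
```

Level again, still at the hard end. Add a little push for margin, then do the final checks.

```bash
python3 -m jog '[{"offset":[0.03,0,0],"dr":[0,0.001,0],"hand":1},{"offset":[0,0,0],"dr":[0,0,0],"hand":1},{"offset":[0,0,0],"dr":[0,0,0],"hand":1}]'
python3 chk.py
python3 - <<'E'
from h import *
s=load('scene')['pixels'];q=load('side')['pixels'];w=shot('wrist')['pixels']
save('f1.png',np.vstack([np.hstack([cv2.resize(q[190:310,230:390],(400,300),interpolation=cv2.INTER_CUBIC),cv2.resize(w,(400,300),interpolation=cv2.INTER_AREA)]),cv2.resize(s[120:420,150:550],(800,600))[150:450]]))
E
python3 to.py .5947 -.0230 .0344
```

```text
clock: 32.68
eef_pos: [0.593, -0.0228, 0.0345]
tcp_rot: [0.998, -0.062, 0.001, 0.0]
contact_force: [-13.2, 1.2, 6.4]
grip_width: 0.107
lamp piv [0.4824 0.2679] az -65.69 tilt 23.93 n 730 119 170 err [np.float64(0.0017), np.float64(0.0014), np.float64(0.0022)] ball [0.441  0.3595 0.2146]
 want [-64.39  24.46]
 hits [ 0.6197 -0.0361]
lamp piv [0.4851 0.2656] az -63.92 tilt 24.12 n 341 53 135 err [np.float64(0.0013), np.float64(0.0007), np.float64(0.0014)] ball [0.441  0.3557 0.215 ]
 want [-64.65  24.68]
 hits [ 0.6304 -0.0313]
lamp piv [0.4832 0.2666] az -65.17 tilt 23.98 n 1087 169 305 err [np.float64(0.0017), np.float64(0.0013), np.float64(0.0018)] ball [0.441  0.3578 0.2147]
 want [-64.42  24.56]
 hits [ 0.6229 -0.0353]
t 32.83 pos [ 0.593  -0.0228  0.0345] yaw -7.07 zax [ 0.001 -0.001 -1.   ] F [-13.8   1.8   6.3] w 0.101
units [ 0.07 -0.    0.  ]
```

View pics/f1.png

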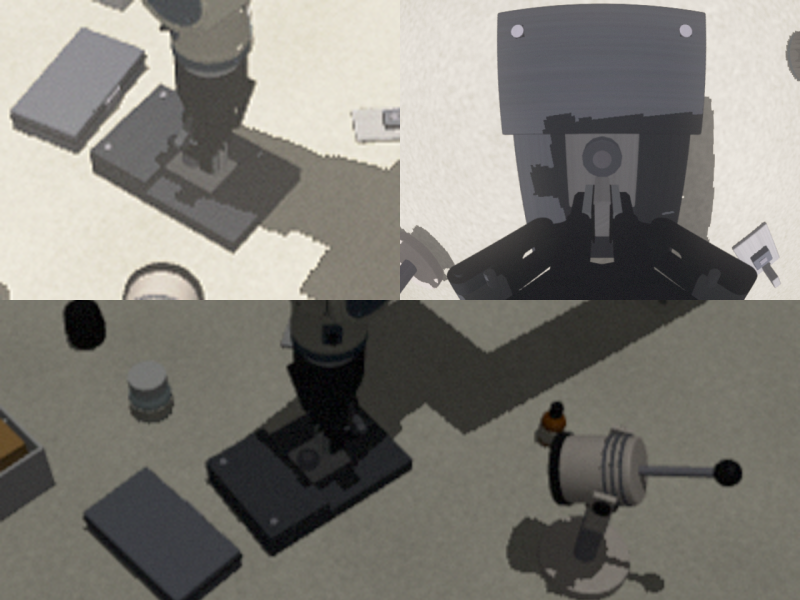

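The picture (11 viewed) shows the carrier seated under the lip, flat, with its mount at (602,157) just clear of the lip edge at row 134. The lamp is unchanged and the bystanders and the square carrier stand where they were. Handing in.

```bash
python3 -c "
from rig import arm
print(arm.hand_in())"
```

```text
the job is handed in; nothing more can be done
None
```

I aimed the lamp at the ring. I then loaded the round-mount carrier and pushed it to the hard end of the sprung stop, and handed in at about 33 s with the gripper still holding it there.

**Lamp:** It took three grips of the ball: the full swing, a 2° swivel correction and a small tilt correction. The last wrist-camera check put the beam 1.5 mm from the ring's middle, and the line through the rod passed 1.6 mm from it. The two fixed cameras disagreed with this. The scene camera read the swivel about 1.2° to one side and the side camera about 0.7° to the other, and both read the tilt about 0.5° low. I trusted the wrist view because it is closer and shows the lamp and ring together, so the aim could be a few millimetres worse than it reads. The final fixed-camera check showed no lamp movement after loading.

**Carrier:** I felt the stop at about TCP x = 0.585. The carrier then travelled about 8 mm and stalled at x = 0.593 while the push force kept rising, which I read as fully home. The stop itself is hidden, so this rests on force and travel. At hand-in the carrier was level to within about 0.001 rad, pushed with about 14 N and pressed down with about 6 N, with an 80 N grip command. The picture shows the mount just clear of the lip.

**Everything else:** In the last picture the square-mount carrier and the bystanders in view looked unmoved; I did not measure them again.

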